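# Charge the wax melter through its clip-in hopper

## Task

Fit the loose loading hopper into the recess on top of the cold wax melter: slip the tongue of its foot under the fixed steel lip, then press the handle end down until the spring catch snaps over the foot and it sits flat and fully home. Then tip all six pieces of wax from the scoop through the hopper so that they all drop into the narrow well, and set the empty scoop down on the table, the right way up. Leave the jar, the extruder, the tape roll and the red wax block where they are.

Things in the scene. Friction and masses are not known exactly. Their poses are not given: they have to be found in the camera images.
- seat (a point): Floor of the rectangular recess in the top of the fixed level white wax melter (170x140 mm, deck 94 mm above the table); the underside centre of the hopper's foot comes to rest here. z up, +x toward the fixed lip, -x toward catch and control panel. Recess: x -51 to +51, y -38 to +38 mm, floor 10 mm below the deck. Catch nose stands in at x -47, y -14 to +14, with a ramp up to 20 mm above the floor.
- lip (a point): Middle of the free lower edge of the fixed steel lip over the recess's +x end: 43 mm along +x from the seat point and 9.5 mm above the recess floor. The lip is 6 mm thick, 60 mm wide along y, and overhangs the last 8 mm of the recess. Axes as the seat's.
- well_floor (a point): Centre of the floor of the melter's narrow round well (52 mm bore, 66 mm deep), which opens in the recess floor at x = +6 mm from the seat point. It is 18 mm above the table; axes as the seat's.
- catch (a joint): Sprung brass catch at the -x end of the recess: 0 = fully out (its rest, where it returns after snapping over the foot), up to 0.008 m pushed back. Spring 6 N plus 0.6 N per mm; pressing the heel of the foot down past its ramp takes roughly 4 to 10 N, then it gives. Pushed back only by the foot.
- hopper_foot (a point): Underside centre of the foot of the loose blue-green hopper, upright on the table. z up, +x toward its tongue. Foot: plate 8 mm thick, x -50 to +40, y -36 to +36 mm, plus a tongue 44 mm wide, 6 mm thick (flush with the underside), x 40 to 50. The upright handle stands behind the -x end (the heel).
- hopper: The whole hopper, 0.16 to 0.26 kg, origin and axes as its foot point. Round funnel centred at x = +6 mm: 50 mm bore, rim 118 mm across and 84 mm above the underside of the foot.
- hopper_grip (a point): Grip point on the hopper's upright black handle, 85 mm above the underside of the foot at x = -72 mm. The handle is 14 mm thick along the hopper's y and 20 mm wide along x, and reaches from 35 to 105 mm above the underside; pinch it along y, from above. Axes as the foot's.
- scoop: Loose steel hand scoop, 0.12 to 0.2 kg without the wax; origin on its underside in the middle of the trough. z up, +x toward its open front. Flat trough 104 mm long, 64 mm wide, walls up to 38 mm high (40 at the back) and 3 mm thick. The six pieces of wax lie in it and slide out over the front edge when the front is tipped down by about 35 degrees or more.
- scoop_grip (a point): Grip point in the middle of the scoop's wooden handle, 100 mm behind the scoop's origin and 36 mm above its underside. The handle runs along the scoop's x, x -48 to +48 mm from here, 20 mm thick along y and 18 mm high. Axes as the scoop's.
- scoop_lip (a point): Middle of the front edge of the scoop's floor, 3 mm above its underside and 152 mm in front of the grip point. Axes as the scoop's.
- wax_0: One of six loose pieces of wax, 14 g (amber rounded block 24x20x16 mm), lying in the scoop; origin at its centre.
- wax_1: One of six loose pieces of wax, 14 g (amber or brown domed pastille, 24 mm across, 15 mm high), lying in the scoop; origin at its centre.
- wax_2: One of six loose pieces of wax, 14 g (amber or brown domed pastille, 24 mm across, 15 mm high), lying in the scoop; origin at its centre.
- wax_3: One of six loose pieces of wax, 14 g (amber rounded block 24x20x16 mm), lying in the scoop; origin at its centre.
- wax_4: One of six loose pieces of wax, 14 g (amber rounded block 24x20x16 mm), lying in the scoop; origin at its centre.
- wax_5: One of six loose pieces of wax, 14 g (amber or brown domed pastille, 24 mm across, 15 mm high), lying in the scoop; origin at its centre.
- jar: Bystander: small white jar with black lid, 58 mm across, 69 mm high; origin at its underside centre. Must stay.
- extruder: Bystander: coral crayon-shaped wax extruder standing on end, 34 mm across, 149 mm high; origin at its underside centre. Must stay.
- tape_roll: Bystander: roll of masking tape lying flat, 89 mm across, 19 mm high; origin at its underside centre. Must stay.
- wax_block: Bystander: carved red wax block 36x50x22 mm; origin at its underside centre. Must stay.

How it is judged:
On the way, in this order (a step that is already met when the one before it is completed fails the run):
1. the hopper is fully seated in the recess, flat, its tongue under the lip and the catch snapped over its heel, while no wax has left the scoop (x of hopper_foot in the frame of seat between -0.003 and 0.003 m and y of hopper_foot in the frame of seat between -0.004 and 0.004 m and z of hopper_foot in the frame of seat between -0.003 and 0.0025 m and z of hopper_grip in the frame of seat between 0.0815 and 0.0885 m and x of hopper_grip in the frame of seat below -0.06 m and angle between the z axis of hopper_foot and the z axis of seat, either way round below 0.035 rad and value of joint catch below 0.002 m and distance between each of wax_0, wax_1, wax_2, wax_3, wax_4, wax_5 and scoop_grip below 0.17 m), for 0.2 s.
2. all six wax pieces lie in the melter's well, with the hopper still clipped in (x of hopper_foot in the frame of seat between -0.003 and 0.003 m and y of hopper_foot in the frame of seat between -0.004 and 0.004 m and z of hopper_foot in the frame of seat between -0.003 and 0.0025 m and z of hopper_grip in the frame of seat between 0.0815 and 0.0885 m and x of hopper_grip in the frame of seat below -0.06 m and angle between the z axis of hopper_foot and the z axis of seat, either way round below 0.035 rad and value of joint catch below 0.002 m and z of each of wax_0, wax_1, wax_2, wax_3, wax_4, wax_5 in the frame of well_floor below 0.066 m and horizontal distance between each of wax_0, wax_1, wax_2, wax_3, wax_4, wax_5 and well_floor below 0.03 m), for 0.2 s.
At the end, for the whole second after the job is handed in: Hopper foot flat in the recess (3 mm along, 4 mm across, 2.5 mm in height, 2 degrees), catch within 2 mm of rest; all six wax pieces inside the well, below its mouth; scoop level and upright on the table, at rest; jar, extruder, tape roll and wax block shifted less than 30 mm (all of step 2 and height (world z) of scoop_lip below 0.01 m and height (world z) of scoop_grip between 0.028 and 0.045 m and angle between scoop_grip's own z axis and vertical below 0.12 rad and linear speed of each of scoop, hopper below 0.02 m/s); the robot touches nothing.
It fails at once if the jar is shifted by 30 mm or more (distance of jar from where it was at the start of the episode above 0.03 m).
It fails at once if the extruder is shifted by 30 mm or more (distance of extruder from where it was at the start of the episode above 0.03 m).
It fails at once if the tape roll is shifted by 30 mm or more (distance of tape_roll from where it was at the start of the episode above 0.03 m).
It fails at once if the red wax block is shifted by 30 mm or more (distance of wax_block from where it was at the start of the episode above 0.03 m).
It also fails if it takes over 70 s, if anything falls off the work surface, if the arm or the gripper's body presses on something with over 40 N, if the wrist force passes 120 N, or if a joint passes its speed limit or range.

## Robot

A 7-joint arm with a two-finger parallel gripper is mounted at the origin on a cart in front of the work surface, level with it; the furniture and walls round the work are solid. World frame = base frame: x ahead of the robot, y to its left, z up, the work surface at z = 0. Lengths are in m, angles in rad, forces in N, time in s.
With the tool pointing down it reaches from about 0.4 to 0.875 m from the base axis. Payload 19.3 kg.
Tool frame: the origin (TCP) lies at the very end of the fingers, on their centre line; the grasp point (between the pads) lies 19 mm behind it; z points along the fingers, y is the direction in which the jaws open and shut (so a half turn about z gives the same grasp; the last joint's range is limited). The gripper opens to 85 mm and grips with 20 to 120 N. Pads are 22 mm wide; open, the fingers measure 114 mm over their backs; the gripper's body (76 mm by 85 mm) begins 54 mm behind the grasp point. The pads swing forward as they close: fully open they stand 13 mm farther back than shut.
Start: joints at [1.171, 0.521, -0.036, 1.599, 0.021, 1.021, -0.113], TCP at [0.202, -0.591, 0.231] pointing down, gripper open.
Joint ranges: [-2.91, 2.91], [-0.3, 2.13], [-1.5, 1.42], [0.17, 2.43], [-1.26, 4.41], [0.16, 1.93], [-2.52, 2.52]. Speed limits (rad/s): [1.89, 1.89, 2.39, 2.39, 3.01, 3.01, 3.01].

## Interface

Orientations are given as [roll, pitch, yaw] about the fixed x, y, z axes, in that order (R = Rz(yaw) Ry(pitch) Rx(roll)).
In Python, from workcell import bot, viewer gives the robot as it stands.
- The arm moves only by the shell command python3 -m creep 'ROWS' [FORCE]. ROWS is JSON, a list of rows, each an object of numbers: "rx", "ry", "rz": the turn, a rotation vector about the tool's x, y, z in degrees; "tx", "ty", "tz": the shift along the tool's x, y, z in mm; "hand": the closure, from -1 (fully open) to 1 (shut), so that 0 is half open. In form: [{"rx": .., "ry": .., "rz": .., "tx": .., "ty": .., "tz": .., "hand": ..}, ...]. A call has 1 to 8 rows; each row is the pose to reach, as a shift and turn from the pose commanded when the call began, along the tool's axes at that moment; what a row does not reach only later rows make up. A row lasts 1/10 s, in which the tool goes at most 50 mm and 8.59 degrees, less where a joint would pass 70% of its speed; a pose out of reach is approached as far as the arm can. A call with a gripper value outside its range is refused whole. The fingers move at their own pace and stop on an object; FORCE is the grip in N (left out, the last holds). Time passes only in rows, so rows that repeat a pose let the fingers close. It gives the time, the measured TCP pose, the force and the opening at its end, in the units of the state.
- bot.observe(): the state, without advancing time (a new reading comes with each control period).
- viewer.grab_frame(name): name is "scene" or "top"; returns a dict with "pixels" (480x640x3 uint8, blue, green, red), "vertical_fov" (degrees; the focal length in pixels is half the picture's height over the tangent of half this angle, whatever the lens; pixels are square), "cx", "cy" (the principal point, pixels), "distortion" ([k1, k2, p1, p2, k3] as OpenCV has them; the pictures are not rectified), "rvec" (rotation vector, rad) and "tvec" (3), from world to camera coordinates, as OpenCV has them. Camera axes: x right, y down, z forward; pixel columns grow to the right and rows downward; lengths in m; the calibration is good to about 2 mm. A picture is of the moment at which its call begins. There is no depth.
- bot.job_done(): hands the job in, once; it reports no verdict.
Trained networks look in a picture, given as the dict that the camera call returned (one of the last four; its "shot" number tells which), for a name from the list of things; names that differ only in an ending like _2 or _b are one class to them, and where a whole thing is asked for, a point or a joint stands for the part that bears it (a point fixed in the world has none). Each returns a list of dicts, best first, with "score" (0 to 1); they miss things now and then, are a little off and sometimes report something else, mostly with a low value. They report only what shows in the picture. A call takes as long as a camera call.
- viewer.outline_of(target, picture): "mask" (480x640 bool, what is visible of it) and "bbox" ([left, top, right, bottom] in pixels, round what is visible of it).
The state is a dict: "clock": time; "qpos": joint angles; "qd": joint speeds; "joint_efforts": joint torques, N m; "position": TCP position; "tool_rot": TCP orientation; "force": force on the tool from outside, world axes, zero at the start; "moment": the same for the moment, N m; "grip_width": finger opening in m.
Only numpy, scipy, OpenCV 4.12 (cv2) and the standard library are available. Lean on these libraries where they do the work, as an engineer would, in place of code of your own. Each camera call takes 0.05 s, during which the arm holds its last target.

## Working session

There is one attempt and no reset: what is moved stays moved. The work goes in short steps, Python scripts to look and compute and a shell command to move; the robot and the scene stay as the last step left them, time stands still between calls to the robot, and variables do not carry over. Pictures are saved under pics/ and viewed, and the job is handed in when it is done.

```bash
ls; mkdir -p pics; cat > h.py <<'E'
import numpy as np, cv2
from workcell import bot, viewer
def K(p):
    f=240/np.tan(np.radians(p["vertical_fov"])/2)
    return np.array([[f,0,p["cx"]],[0,f,p["cy"]],[0,0,1.]])
def proj(p,X):
    return cv2.projectPoints(np.array(X,float).reshape(-1,3),np.array(p["rvec"],float),np.array(p["tvec"],float),K(p),np.array(p["distortion"],float))[0].reshape(-1,2)
def back(p,uv,z):
    u=cv2.undistortPoints(np.array(uv,float).reshape(-1,1,2),K(p),np.array(p["distortion"],float)).reshape(-1,2)
    R=cv2.Rodrigues(np.array(p["rvec"],float))[0];t=np.array(p["tvec"],float).ravel()
    C=-R.T@t; d=np.c_[u,np.ones(len(u))]@R
    return C+d*((z-C[2])/d[:,2])[:,None]
E
python3 - <<'E'
from h import *
print(bot.observe())
for n in("scene","top"):
    p=viewer.grab_frame(n); cv2.imwrite(f"pics/{n}0.png",p["pixels"])
    R=cv2.Rodrigues(np.array(p["rvec"],float))[0];print(n,{k:v for k,v in p.items() if k!="pixels"},-R.T@np.array(p["tvec"]).ravel())
    for t in("seat","hopper","scoop","hopper_grip","scoop_grip","jar","extruder","tape_roll","wax_block","catch","wax_0","wax_1"):
        print(t,[(round(o["score"],2),o["bbox"],int(o["mask"].sum())) for o in viewer.outline_of(t,p)][:3])
E
```

```text
pics
{'clock': 0.0, 'qpos': array([ 1.17078125,  0.52208129, -0.03631546,  1.59998222,  0.02121376,
        1.02111004, -0.11282202]), 'qd': array([0.00028921, 0.00189418, 0.00072345, 0.0001729 , 0.00176487,
       0.000492  , 0.00071385]), 'joint_efforts': array([-7.94539155e-04, -9.27098250e+01,  1.97971947e+00, -3.69931591e+01,
        1.78741099e-02,  8.15264066e-03, -4.66879058e-06]), 'position': array([ 0.20226383, -0.59101213,  0.23069318]), 'tool_rot': array([-3.14040153e+00,  1.02853882e-04,  3.29779521e-01]), 'force': array([-0.09019612,  0.36931536,  0.68517803]), 'moment': array([-0.0246503 ,  0.02133853,  0.02146449]), 'grip_width': 0.08543973141296596}
scene {'vertical_fov': 54.41143248108499, 'cx': 326.3527197917634, 'cy': 246.87211418210873, 'distortion': array([-0.06166551,  0.        ,  0.        ,  0.        ,  0.        ]), 'rvec': array([ 0.98369414, -2.4467889 ,  1.04798713]), 'tvec': array([0.44149487, 0.31633145, 0.76917441]), 'shot': 1} [0.07654236 0.54777226 0.76203635]
seat [(0.67, [249.8, 218.5, 354.6, 314.0], 6397)]
hopper [(0.68, [167.5, 304.0, 239.1, 38
[... 1339 characters left out ...]
grip [(0.97, [418.9, 221.3, 450.5, 299.2], 891)]
jar [(0.69, [304.0, 152.3, 326.9, 181.5], 450), (0.19, [168.4, 216.2, 213.6, 272.4], 1730)]
extruder [(0.44, [261.0, 165.0, 277.2, 185.1], 178), (0.26, [413.5, 225.2, 454.9, 303.0], 832)]
tape_roll [(0.81, [173.2, 172.3, 209.5, 207.8], 758), (0.21, [280.5, 246.2, 297.3, 267.2], 176)]
wax_block [(0.7, [395.1, 200.5, 419.4, 214.4], 278)]
catch [(0.66, [280.8, 247.2, 298.0, 269.4], 163)]
wax_0 [(0.63, [423.6, 240.5, 432.0, 249.1], 58), (0.59, [433.9, 246.8, 443.1, 255.6], 42), (0.5, [429.6, 229.7, 433.9, 235.7], 43)]
wax_1 [(0.63, [423.6, 240.5, 432.0, 249.1], 58), (0.59, [433.9, 246.8, 443.1, 255.6], 42), (0.5, [429.6, 229.7, 433.9, 235.7], 43)]
```

View pics/scene0.png

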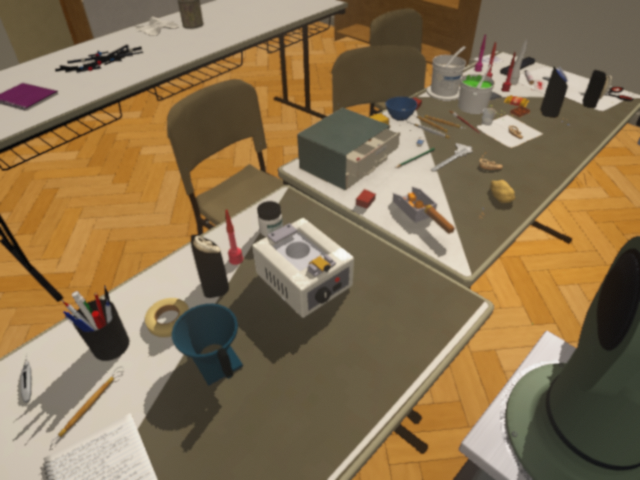

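View pics/top0.png

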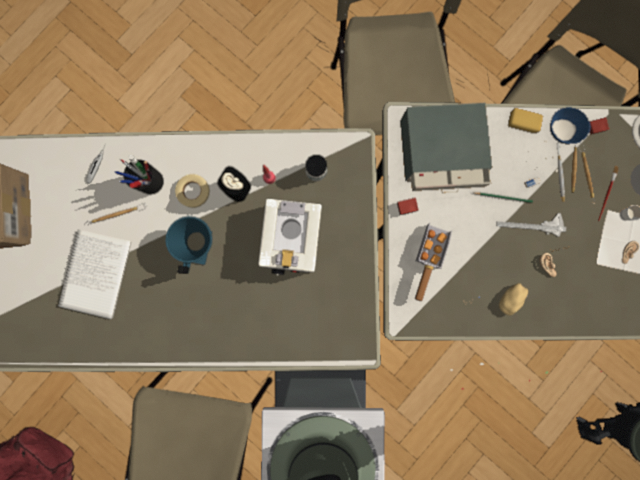

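```bash
python3 - <<'E'
import cv2
a=cv2.imread("pics/top0.png")
cv2.imwrite("pics/top0m.png",cv2.resize(a[185:290,240:345],None,fx=5.5,fy=5.5,interpolation=cv2.INTER_CUBIC))
cv2.imwrite("pics/top0h.png",cv2.resize(a[200:290,145:235],None,fx=6,fy=6,interpolation=cv2.INTER_CUBIC))
cv2.imwrite("pics/top0s.png",cv2.resize(a[210:310,390:490],None,fx=6,fy=6,interpolation=cv2.INTER_CUBIC))
E
```

```text
(no output)
```

The scene view shows the melter at about (303,265), the hopper at (205,345), the scoop at (420,208), the jar at (269,217) and the extruder at (235,240). The top view has +x up and +y left: hopper (188,243) with its handle downward, melter (290,236) with the catch below it, scoop (432,262) with its handle downward, and the gripper at bottom right, clear of everything.

View pics/top0m.png

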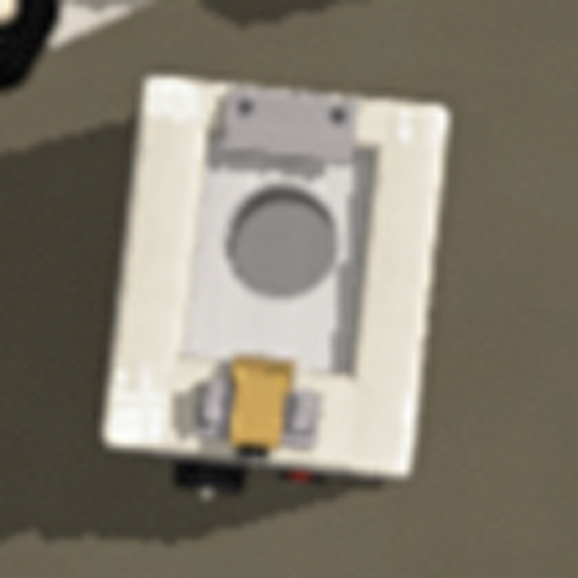

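View pics/top0h.png

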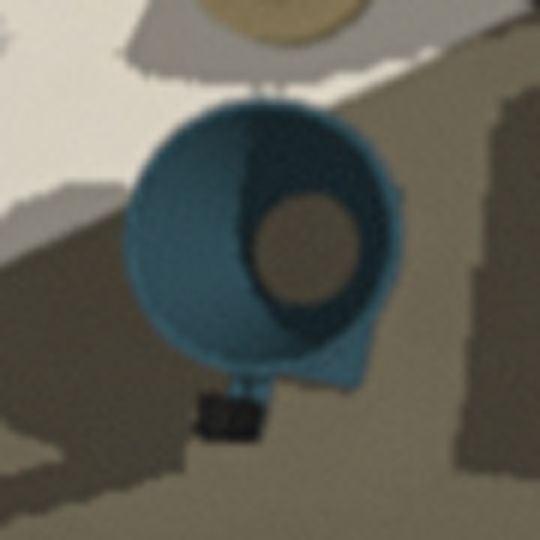

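View pics/top0s.png

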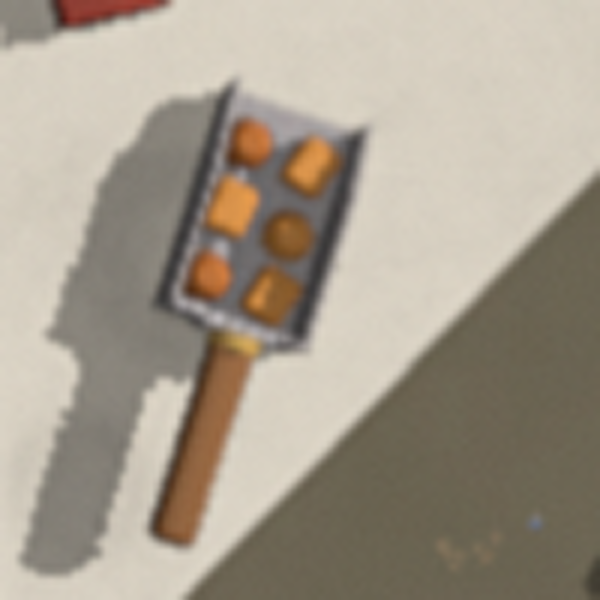

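```bash
python3 - <<'E'
import cv2
a=cv2.imread("pics/scene0.png")
def c(n,x0,y0,w,h,f): cv2.imwrite(f"pics/{n}.png",cv2.resize(a[y0:y0+h,x0:x0+w],None,fx=f,fy=f,interpolation=cv2.INTER_CUBIC))
c("sc0m",245,205,120,110,5)
c("sc0h",160,295,100,100,6)
c("sc0s",380,175,85,65,7)
E
```

```text
(no output)
```

View pics/sc0m.png

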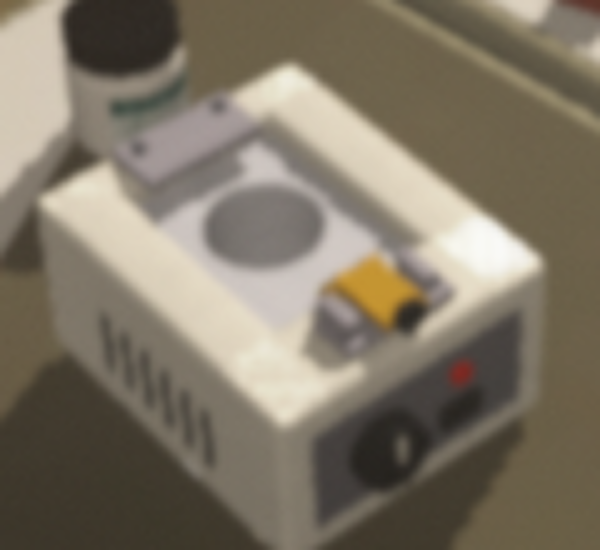

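View pics/sc0h.png

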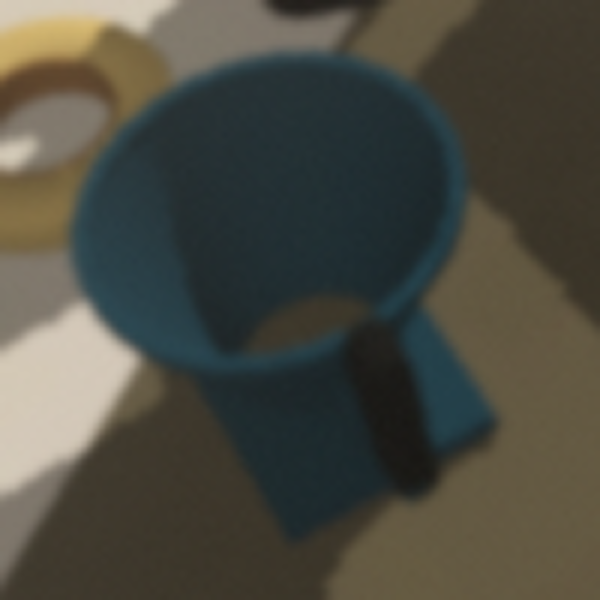

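View pics/sc0s.png

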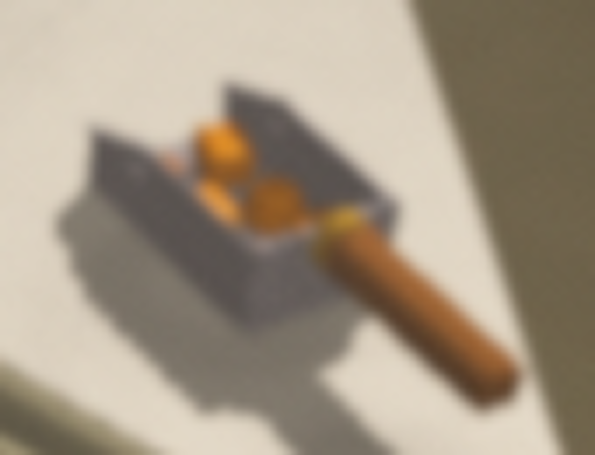

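```bash
cat > fit.py <<'E'
from h import *
from scipy.optimize import least_squares
P={n:viewer.grab_frame(n) for n in("top","scene")}
def im(u,f,o): return [(u[0]+.5)/f-.5+o[0],(u[1]+.5)/f-.5+o[1]]
def pts(q,L,z0):
    c,s=np.cos(q[2]),np.sin(q[2]); L=np.array(L,float)/1000
    return np.c_[q[0]+c*L[:,0]-s*L[:,1],q[1]+s*L[:,0]+c*L[:,1],z0+L[:,2]]
def run(name,C,z0,q0,extra=None,off=False):
    def res(q):
        r=[]
        for cam,f,o,u,X in C:
            X=np.array(X,float)
            if off and len(X)==4: X=X[:3]+[q[3]*1000,0,0]
            r.append((proj(P[cam],pts(q,[X[:3]],z0))[0]-im(u,f,o)))
        if extra:
            for cam,f,o,bb in extra:
                a=np.linspace(0,2*np.pi,120); ring=np.c_[6+59*np.cos(a),59*np.sin(a),84+0*a]
                p=proj(P[cam],pts(q,ring,z0)); lo=im(bb[:2],f,o);hi=im(bb[2:],f,o)
                r.append(p.min(0)-lo); r.append(p.max(0)-hi)
        return np.array(r).ravel()
    s=least_squares(res,q0,loss="soft_l1",f_scale=.7)
    print(name,np.round(s.x,4),"yaw deg",np.degrees(s.x[2]).round(2)); print(np.round(res(s.x).reshape(-1,2),1).tolist())
    return s.x
T=("top",5.5,(240,185));S=("scene",5,(245,205))
if __name__=="__main__":
    run("melter",[(*T,(282,240),(6,0,0)),(*S,(265,228),(6,0,0)),
     (*T,(143,76),(85,70,10,1)),(*T,(450,106),(85,-70,10,1)),(*T,(410,478),(-85,-70,10,1)),(*T,(104,445),(-85,70,10,1)),
     (*S,(290,65),(85,-70,10,1)),(*S,(42,200),(85,70,10,1)),(*S,(285,430),(-85,70,10,1)),(*S,(545,265),(-85,-70,10,1)),(*T,(356,378),(-51,-38,10))],.084,[.5,.08,0,0],off=True)
    T=("top",6,(145,200));S=("scene",6,(160,295))
    run("hopper",[(*T,(361,389),(-50,-36,8)),(*T,(237,415),(-72,0,105)),(*S,(497,422),(-50,-36,8)),(*S,(292,545),(-50,36,0)),(*S,(378,338),(-72,0,105)),(*S,(415,490),(-75,0,35))],0,[.48,.35,0],
      extra=[(*T,(125,98,402,378)),(*S,(73,52,467,375))])
    T=("top",6,(390,210));S=("scene",7,(380,175))
    run("scoop",[(*T,(160,300),(-52,32,40)),(*T,(305,347),(-52,-32,40)),(*T,(240,345),(-52,0,45)),(*T,(174,540),(-148,0,42)),(*T,(235,82),(52,32,38)),(*T,(365,128),(52,-32,38)),
      (*S,(252,245),(-52,32,40)),(*S,(395,210),(-52,-32,40)),(*S,(250,325),(-52,32,0)),(*S,(495,390),(-148,0,36)),(*S,(95,130),(52,32,38)),(*S,(230,85),(52,-32,38))],0,[.42,-.28,-.2])
E
python3 fit.py
```

```text
melter [ 0.6084  0.0844 -0.0953 -0.0102] yaw deg -5.46
[[-0.3, 0.4], [0.5, -0.4], [-0.2, -0.3], [-0.2, -0.1], [0.1, 0.2], [-0.7, 0.4], [1.0, -1.3], [-1.6, -0.2], [0.1, 0.1], [2.0, -1.0], [-1.2, -0.7]]
hopper [ 0.5815  0.3413 -0.1941] yaw deg -11.12
[[-0.7, -0.2], [-5.0, 0.2], [0.5, -0.8], [0.3, 0.5], [-0.5, 1.2], [0.7, -0.5], [-0.6, -0.7], [0.0, -0.4], [0.0, -0.1], [0.5, -0.5]]
scoop [ 0.5787 -0.2873 -0.3114] yaw deg -17.84
[[0.5, 0.6], [-0.2, 0.5], [-0.7, -3.1], [-1.0, 0.0], [-0.4, -0.9], [1.2, -1.0], [0.9, 1.3], [1.3, -1.4], [-0.8, 2.3], [1.3, 0.5], [-0.6, -3.9], [0.2, -4.3]]
```

```bash
sed -i 's/(237,415),(-72,0,105)/(218,415),(-72,0,105)/' fit.py; cat > plan.py <<'E'
from h import *
from scipy.spatial.transform import Rotation as Ro
def pose():
    o=bot.observe(); return np.array(o["position"]),Ro.from_euler("xyz",o["tool_rot"])
def rel(pt,Rt,p0=None,R0=None):
    if p0 is None: p0,R0=pose()
    t=R0.inv().apply(np.array(pt)-p0)*1000; r=(R0.inv()*Rt).as_rotvec(degrees=True)
    print("t mm",np.round(t,1)," r deg",np.round(r,2)); return t,r
def down(yaw): return Ro.from_euler("xyz",[np.pi,0,yaw])
E
python3 fit.py; python3 - <<'E'
from plan import *
p=viewer.grab_frame("scene")
print(back(p,[(235,262),(271,232)],0).round(3))
E
```

```text
melter [ 0.6084  0.0844 -0.0953 -0.0102] yaw deg -5.46
[[-0.3, 0.4], [0.5, -0.4], [-0.2, -0.3], [-0.2, -0.1], [0.1, 0.2], [-0.7, 0.4], [1.0, -1.3], [-1.6, -0.2], [0.1, 0.1], [2.0, -1.0], [-1.2, -0.7]]
hopper [ 0.5815  0.3413 -0.1944] yaw deg -11.14
[[-0.7, -0.2], [-1.9, 0.2], [0.5, -0.8], [0.3, 0.5], [-0.5, 1.2], [0.7, -0.5], [-0.6, -0.7], [0.0, -0.4], [0.0, -0.1], [0.5, -0.5]]
scoop [ 0.5787 -0.2873 -0.3114] yaw deg -17.84
[[0.5, 0.6], [-0.2, 0.5], [-0.7, -3.1], [-1.0, 0.0], [-0.4, -0.9], [1.2, -1.0], [0.9, 1.3], [1.3, -1.4], [-0.8, 2.3], [1.3, 0.5], [-0.6, -3.9], [0.2, -4.3]]
[[0.757 0.155 0.   ]
 [0.775 0.029 0.   ]]
```

```bash
python3 - <<'E'
from plan import *
rel([.52,-.2,.28],down(-.19))
E
```

```text
t mm [ 427.2 -267.4  -48.7]  r deg [-0.    0.   29.78]
```

```bash
python3 -m creep '[{"tx":427,"ty":-267,"tz":-49,"rz":30,"hand":-1},{"tx":427,"ty":-267,"tz":-49,"rz":30,"hand":-1},{"tx":427,"ty":-267,"tz":-49,"rz":30,"hand":-1},{"tx":427,"ty":-267,"tz":-49,"rz":30,"hand":-1},{"tx":427,"ty":-267,"tz":-49,"rz":30,"hand":-1},{"tx":427,"ty":-267,"tz":-49,"rz":30,"hand":-1},{"tx":427,"ty":-267,"tz":-49,"rz":30,"hand":-1},{"tx":427,"ty":-267,"tz":-49,"rz":30,"hand":-1}]' 40; python3 - <<'E'
from plan import *
q=np.array([.5815,.3413]);y=-.1944
g=q+np.array([np.cos(y),np.sin(y)])*-.072;print(g)
rel([g[0],g[1],.18],down(y))
E
```

```text
[0.51085621 0.35520881]
t mm [ 598.4 -795.6   51.3]  r deg [-0.    0.   30.03]schema error: expected keys rx, ry, rz, tx, ty, tz, hand
```

```bash
python3 -m creep '[{"rx":0,"ry":0,"tx":427,"ty":-267,"tz":-49,"rz":30,"hand":-1},{"rx":0,"ry":0,"tx":427,"ty":-267,"tz":-49,"rz":30,"hand":-1},{"rx":0,"ry":0,"tx":427,"ty":-267,"tz":-49,"rz":30,"hand":-1},{"rx":0,"ry":0,"tx":427,"ty":-267,"tz":-49,"rz":30,"hand":-1},{"rx":0,"ry":0,"tx":427,"ty":-267,"tz":-49,"rz":30,"hand":-1},{"rx":0,"ry":0,"tx":427,"ty":-267,"tz":-49,"rz":30,"hand":-1},{"rx":0,"ry":0,"tx":427,"ty":-267,"tz":-49,"rz":30,"hand":-1},{"rx":0,"ry":0,"tx":427,"ty":-267,"tz":-49,"rz":30,"hand":-1}]' 40; python3 - <<'E'
from plan import *
q=np.array([.5815,.3413]);y=-.1944
g=q+np.array([np.cos(y),np.sin(y)])*-.072;print(g,bot.observe()["qpos"])
rel([g[0],g[1],.18],down(y))
E
```

```text
clock: 2.35
position: [0.4516, -0.2842, 0.2701]
tool_rot: [3.141, -0.001, -0.194]
force: [0.9, -1.5, 0.6]
grip_width: 0.0853
[0.51085621 0.35520881] [ 0.47127314  0.33344284 -0.02673074  1.79496797  0.01037556  1.01275316
 -1.3241286 ]
t mm [ -65.  -638.9   89.9]  r deg [ 0.01 -0.03  0.03]
```

```bash
python3 -m creep '[{"rx":0,"ry":0,"tx":80,"ty":-300,"tz":0,"rz":-68,"hand":-1},{"rx":0,"ry":0,"tx":80,"ty":-300,"tz":0,"rz":-68,"hand":-1},{"rx":0,"ry":0,"tx":80,"ty":-300,"tz":0,"rz":-68,"hand":-1},{"rx":0,"ry":0,"tx":80,"ty":-300,"tz":0,"rz":-68,"hand":-1},{"rx":0,"ry":0,"tx":80,"ty":-300,"tz":0,"rz":-68,"hand":-1},{"rx":0,"ry":0,"tx":80,"ty":-300,"tz":0,"rz":-68,"hand":-1},{"rx":0,"ry":0,"tx":80,"ty":-300,"tz":0,"rz":-68,"hand":-1},{"rx":0,"ry":0,"tx":80,"ty":-300,"tz":0,"rz":-68,"hand":-1}]' 40; python3 - <<'E'
from plan import *
print(bot.observe()["qpos"])
rel([.51086,.35521,.22],down(np.pi-.1944))
E
```

```text
clock: 3.15
position: [0.5874, -0.0041, 0.2694]
tool_rot: [-3.141, -0.001, 1.003]
force: [-0.1, -0.7, -0.4]
grip_width: 0.0853
[ 0.17152419  0.4435081  -0.37182622  1.64440534  0.17586282  1.08682309
 -0.81761146]
t mm [ 261.7 -257.8   49.8]  r deg [ 2.0000e-02 -7.0000e-02 -1.1141e+02]
```

```bash
python3 -m creep '[{"rx":0,"ry":0,"tx":262,"ty":-258,"tz":50,"rz":-111.4,"hand":-1},{"rx":0,"ry":0,"tx":262,"ty":-258,"tz":50,"rz":-111.4,"hand":-1},{"rx":0,"ry":0,"tx":262,"ty":-258,"tz":50,"rz":-111.4,"hand":-1},{"rx":0,"ry":0,"tx":262,"ty":-258,"tz":50,"rz":-111.4,"hand":-1},{"rx":0,"ry":0,"tx":262,"ty":-258,"tz":50,"rz":-111.4,"hand":-1},{"rx":0,"ry":0,"tx":262,"ty":-258,"tz":50,"rz":-111.4,"hand":-1},{"rx":0,"ry":0,"tx":262,"ty":-258,"tz":50,"rz":-111.4,"hand":-1},{"rx":0,"ry":0,"tx":262,"ty":-258,"tz":50,"rz":-111.4,"hand":-1}]' 40; python3 - <<'E'
from plan import *
print(bot.observe()["qpos"])
rel([.51086,.35521,.15],down(np.pi-.1944))
E
```

```text
clock: 3.95
position: [0.5115, 0.3581, 0.2192]
tool_rot: [3.141, -0.002, 2.203]
force: [0.7, -0.1, -0.7]
grip_width: 0.0859
[-0.25887847  0.61054547 -0.6821888   1.58971744  0.41728948  1.09130943
 -0.41494448]
t mm [-2.1 -2.2 69.2]  r deg [  0.05  -0.11 -42.61]
```

```bash
python3 -m creep '[{"rx":0,"ry":0,"tx":-2,"ty":-2,"tz":0,"rz":-42.6,"hand":-1},{"rx":0,"ry":0,"tx":-2,"ty":-2,"tz":0,"rz":-42.6,"hand":-1},{"rx":0,"ry":0,"tx":-2,"ty":-2,"tz":69,"rz":-42.6,"hand":-1},{"rx":0,"ry":0,"tx":-2,"ty":-2,"tz":69,"rz":-42.6,"hand":-1},{"rx":0,"ry":0,"tx":-2,"ty":-2,"tz":69,"rz":-42.6,"hand":-1},{"rx":0,"ry":0,"tx":-2,"ty":-2,"tz":69,"rz":-42.6,"hand":-1}]' 40; python3 - <<'E'
from plan import *
print(bot.observe()["qpos"])
rel([.51086,.35521,.066],down(np.pi-.1944))
for n in("top","scene"):
    p=viewer.grab_frame(n); a=p["pixels"]
    a=a[190:310,120:280] if n=="top" else a[250:400,120:320]
    cv2.imwrite(f"pics/{n}1.png",cv2.resize(a,None,fx=4,fy=4,interpolation=cv2.INTER_CUBIC))
E
```

```text
clock: 4.55
position: [0.5132, 0.3504, 0.1498]
tool_rot: [-3.141, -0.001, 2.939]
force: [0.4, 0.6, 0.3]
grip_width: 0.0852
[-0.17317737  0.73173693 -0.81096654  1.65257941  0.60125798  1.0252531
  0.18804727]
t mm [ 3.2  4.3 83.8]  r deg [-0.03 -0.08 -0.47]
```

View pics/top1.png

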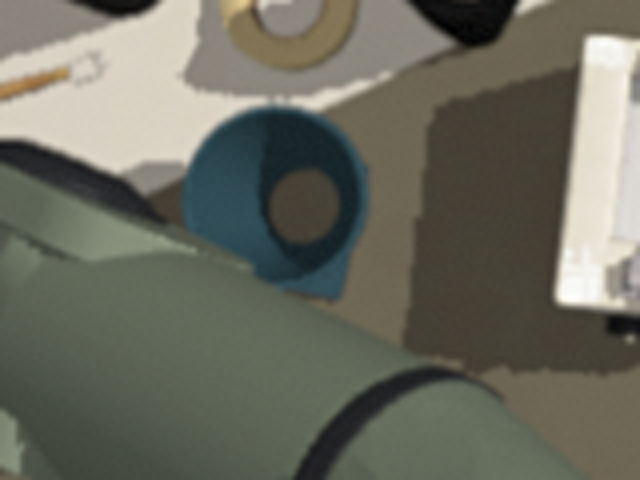

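View pics/scene1.png

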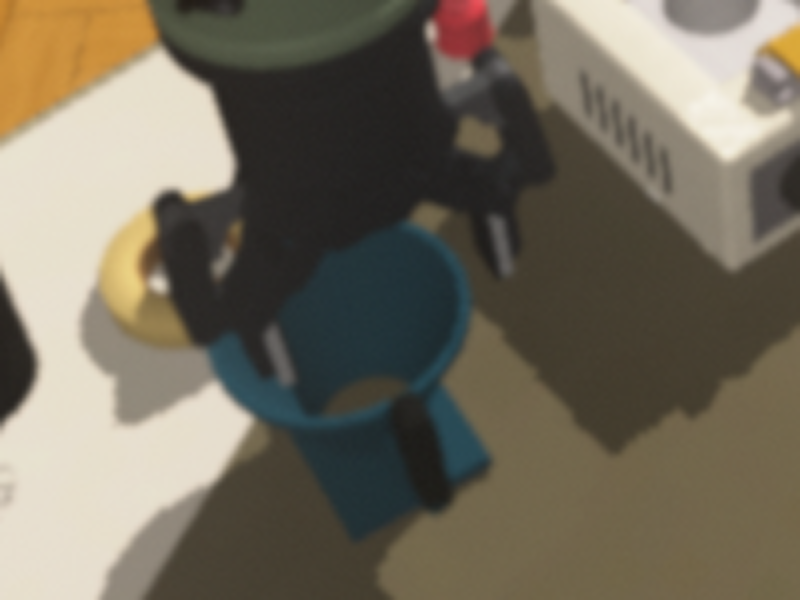

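```bash
python3 -m creep '[{"rx":0,"ry":0,"tx":0,"ty":0,"tz":0,"rz":0,"hand":-1},{"rx":0,"ry":0,"tx":0,"ty":0,"tz":0,"rz":0,"hand":-1}]' 40; python3 - <<'E'
from plan import *
rel([.51086,.35521,.066],down(np.pi-.1944))
E
```

```text
clock: 4.85
position: [0.5136, 0.3508, 0.1512]
tool_rot: [3.141, 0.001, 2.934]
force: [0.1, -0.3, 0.3]
grip_width: 0.0854
t mm [ 3.6  3.7 85.2]  r deg [ 0.02  0.05 -0.73]
```

```bash
python3 -m creep '[{"rx":0,"ry":0,"tx":3.6,"ty":3.7,"tz":20,"rz":-0.7,"hand":-1},{"rx":0,"ry":0,"tx":3.6,"ty":3.7,"tz":45,"rz":-0.7,"hand":-1},{"rx":0,"ry":0,"tx":3.6,"ty":3.7,"tz":70,"rz":-0.7,"hand":-1},{"rx":0,"ry":0,"tx":3.6,"ty":3.7,"tz":85,"rz":-0.7,"hand":-1},{"rx":0,"ry":0,"tx":3.6,"ty":3.7,"tz":85,"rz":-0.7,"hand":-1},{"rx":0,"ry":0,"tx":3.6,"ty":3.7,"tz":85,"rz":-0.7,"hand":-1}]' 40; python3 - <<'E'
from plan import *
rel([.51086,.35521,.066],down(np.pi-.1944))
p=viewer.grab_frame("scene"); a=p["pixels"]
a=a[250:400,120:320]
cv2.imwrite(f"pics/scene2.png",cv2.resize(a,None,fx=4,fy=4,interpolation=cv2.INTER_CUBIC))
E
```

```text
clock: 5.45
position: [0.5108, 0.3554, 0.0664]
tool_rot: [3.141, 0.0, 2.948]
force: [0.4, 0.9, 0.5]
grip_width: 0.0855
t mm [-0.1 -0.2  0.4]  r deg [0.03 0.02 0.07]
```

View pics/scene2.png

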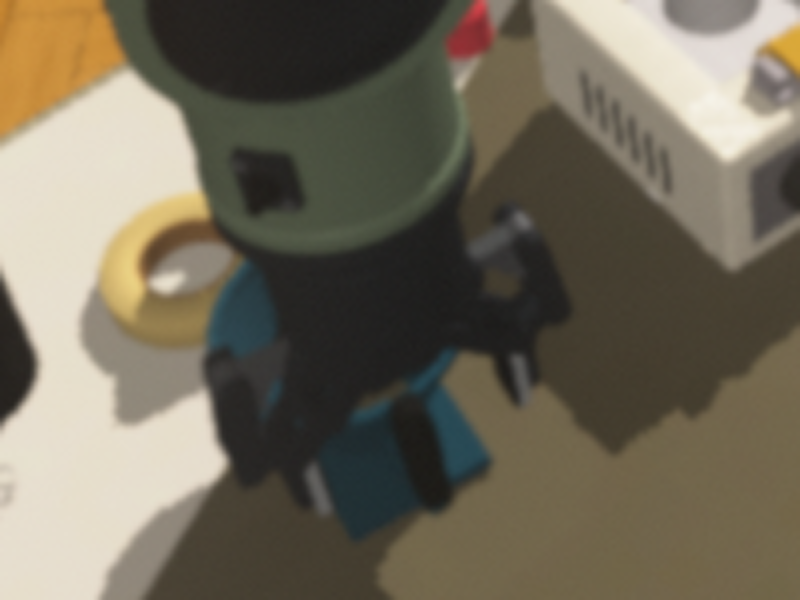

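The fingers, at (320,495) and (522,390), straddle the black handle at (420,450). I'm closing the gripper.

```bash
python3 -m creep '[{"rx":0,"ry":0,"tx":0,"ty":0,"tz":0,"rz":0,"hand":1},{"rx":0,"ry":0,"tx":0,"ty":0,"tz":0,"rz":0,"hand":1},{"rx":0,"ry":0,"tx":0,"ty":0,"tz":0,"rz":0,"hand":1},{"rx":0,"ry":0,"tx":0,"ty":0,"tz":0,"rz":0,"hand":1},{"rx":0,"ry":0,"tx":0,"ty":0,"tz":0,"rz":0,"hand":1},{"rx":0,"ry":0,"tx":0,"ty":0,"tz":0,"rz":0,"hand":1},{"rx":0,"ry":0,"tx":0,"ty":0,"tz":0,"rz":0,"hand":1}]' 60; python3 - <<'E'
from plan import *
p=viewer.grab_frame("scene"); a=p["pixels"]
a=a[250:400,120:320]
cv2.imwrite(f"pics/scene3.png",cv2.resize(a,None,fx=4,fy=4,interpolation=cv2.INTER_CUBIC))
E
```

```text
clock: 6.2
position: [0.5107, 0.355, 0.0658]
tool_rot: [3.141, 0.0, 2.949]
force: [0.8, 0.4, 4.7]
grip_width: 0.0132
```

View pics/scene3.png

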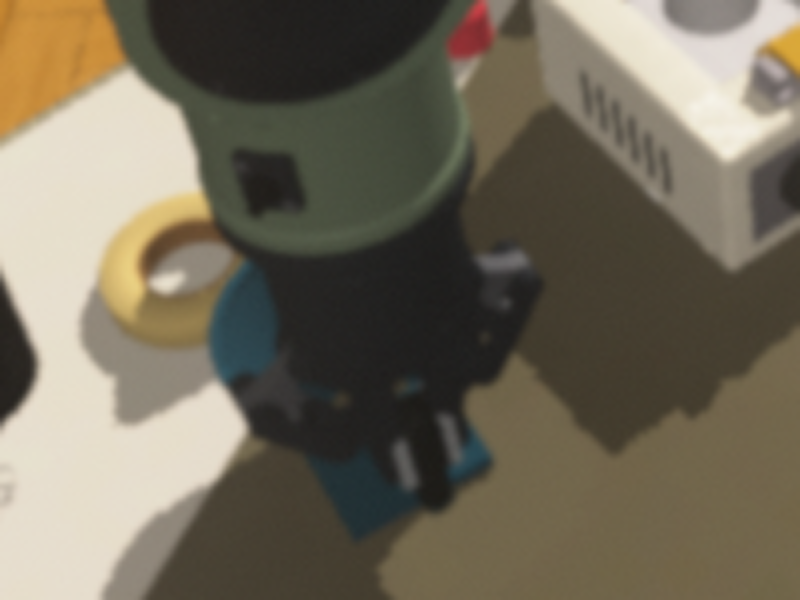

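```bash
cat >> plan.py <<'E'
SEAT=[.6084,.0844,.084,-.0953]; TL=np.array([-.072,0,.0658])
def hoptarget(xt,yt,zt,th,dyaw=0):
    "tongue tip bottom at seat (xt,yt,zt) mm, nose-down th deg"
    Rs=Ro.from_euler("z",SEAT[3]); Rh=Ro.from_euler("z",SEAT[3]+np.radians(dyaw))*Ro.from_euler("y",th,degrees=True)
    tip=np.array(SEAT[:3])+Rs.apply(np.array([xt,yt,zt])/1000)
    return tip+Rh.apply(TL-[.05,0,0]), Rh*Ro.from_euler("xyz",[np.pi,0,np.pi])
def hopnow():
    "current hopper tip in seat frame from tool pose"
    p,R=pose(); Rh=R*Ro.from_euler("xyz",[np.pi,0,np.pi]).inv(); Rs=Ro.from_euler("z",SEAT[3])
    f=p-Rh.apply(TL); t=f+Rh.apply([.05,0,0])
    print("foot",np.round(Rs.inv().apply(f-SEAT[:3])*1000,1),"tip",np.round(Rs.inv().apply(t-SEAT[:3])*1000,1),"rot",np.round((Rs.inv()*Rh).as_rotvec(degrees=True),2),"F seat",np.round(Rs.inv().apply(bot.observe()["force"]),1))
E
python3 -m creep '[{"rx":0,"ry":0,"tx":0,"ty":0,"tz":-30,"rz":0,"hand":1},{"rx":0,"ry":0,"tx":0,"ty":0,"tz":-70,"rz":0,"hand":1},{"rx":0,"ry":0,"tx":0,"ty":0,"tz":-110,"rz":0,"hand":1},{"rx":0,"ry":0,"tx":0,"ty":0,"tz":-150,"rz":0,"hand":1},{"rx":0,"ry":0,"tx":0,"ty":0,"tz":-190,"rz":0,"hand":1},{"rx":0,"ry":0,"tx":0,"ty":0,"tz":-190,"rz":0,"hand":1}]' 60; python3 - <<'E'
from plan import *
hopnow(); rel(*hoptarget(38,0,70,0))
p=viewer.grab_frame("scene"); a=p["pixels"]
cv2.imwrite(f"pics/scene4.png",a)
E
```

```text
clock: 6.85
position: [0.5115, 0.3565, 0.2604]
tool_rot: [3.137, 0.004, 2.949]
force: [-0.3, 0.6, -2.7]
grip_width: 0.0136
foot [-50.4 254.9 110.9] tip [ -0.6 250.  111.1] rot [ 0.26 -0.25 -5.6 ] F seat [-0.3  0.6 -2.7]
t mm [ -63.5 -256.8   39.7]  r deg [ 0.26  0.25 -5.6 ]
```

View pics/scene4.png

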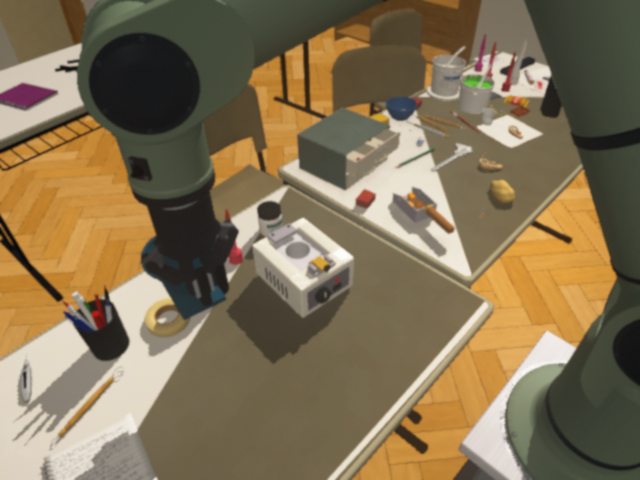

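```bash
python3 -m creep '[{"rx":0.3,"ry":0.2,"tx":-63,"ty":-257,"tz":0,"rz":-5.6,"hand":1},{"rx":0.3,"ry":0.2,"tx":-63,"ty":-257,"tz":0,"rz":-5.6,"hand":1},{"rx":0.3,"ry":0.2,"tx":-63,"ty":-257,"tz":0,"rz":-5.6,"hand":1},{"rx":0.3,"ry":0.2,"tx":-63,"ty":-257,"tz":0,"rz":-5.6,"hand":1},{"rx":0.3,"ry":0.2,"tx":-63,"ty":-257,"tz":0,"rz":-5.6,"hand":1},{"rx":0.3,"ry":0.2,"tx":-63,"ty":-257,"tz":0,"rz":-5.6,"hand":1},{"rx":0.3,"ry":0.2,"tx":-63,"ty":-257,"tz":0,"rz":-5.6,"hand":1},{"rx":0.3,"ry":0.2,"tx":-63,"ty":-257,"tz":0,"rz":-5.6,"hand":1}]' 60; python3 - <<'E'
from plan import *
hopnow(); rel(*hoptarget(36,0,45,13.5))
for n in("top","scene"):
    p=viewer.grab_frame(n); a=p["pixels"]
    a=a[150:310,200:400] if n=="top" else a[160:340,200:400]
    cv2.imwrite(f"pics/{n}5.png",cv2.resize(a,None,fx=4,fy=3.3 if n=="scene" else 4,interpolation=cv2.INTER_CUBIC) if n=="top" else cv2.resize(a,None,fx=3.3,fy=3.3))
E
```

```text
clock: 7.7
position: [0.5228, 0.0911, 0.2549]
tool_rot: [-3.137, -0.005, 3.046]
force: [0.6, 1.5, -1.5]
grip_width: 0.0133
foot [-14.2  -1.8 104.8] tip [ 35.8  -1.8 104.5] rot [-0.27  0.28  0.01] F seat [ 0.5  1.5 -1.5]
t mm [-18.8   1.6  33.3]  r deg [-0.27 13.22 -0.02]
```

View pics/top5.png

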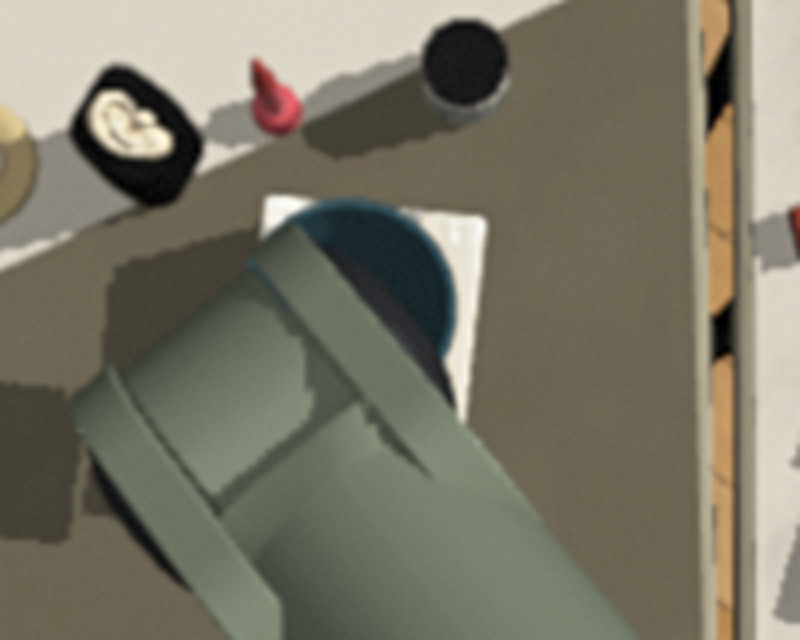

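View pics/scene5.png

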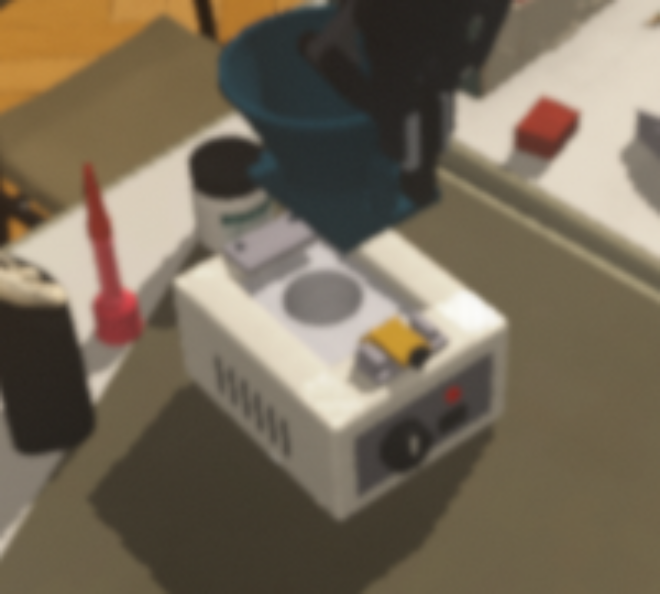

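```bash
python3 - <<'E'
from plan import *
pz,R=pose(); Rh=R*Ro.from_euler("xyz",[np.pi,0,np.pi]).inv(); f=pz-Rh.apply(TL)
a=np.linspace(0,2*np.pi,180); ring=f+Rh.apply(np.c_[.006+.059*np.cos(a),.059*np.sin(a),.084+0*a])
P={n:viewer.grab_frame(n) for n in("top","scene")}
q=proj(P["top"],ring); print("top ring min,max",q.min(0),q.max(0),"obs top ~199.6 right~313.6")
c=np.array([[-.05,.036,0],[-.05,.036,.008],[-.05,-.036,.008],[-.05,-.036,0],[.05,.022,0],[.05,.022,.006]])
q=proj(P["scene"],f+Rh.apply(c)); 
im=P["scene"]["pixels"].copy(); big=cv2.resize(im[160:260,240:350],None,fx=6,fy=6,interpolation=cv2.INTER_CUBIC)
q2=proj(P["scene"],ring)
for u in np.r_[q,q2]: cv2.circle(big,tuple(int(v) for v in ((u-[240,160]+.5)*6-.5)),2,(0,0,255),-1)
cv2.imwrite("pics/ov5.png",big)
im=P["top"]["pixels"]; big=cv2.resize(im[180:260,240:340],None,fx=6,fy=6,interpolation=cv2.INTER_CUBIC)
for u in proj(P["top"],ring): cv2.circle(big,tuple(int(v) for v in ((u-[240,180]+.5)*6-.5)),1,(0,0,255),-1)
cv2.imwrite("pics/ov5t.png",big)
E
```

```text
top ring min,max [257.84693849 198.66116184] [313.43878099 253.95156886] obs top ~199.6 right~313.6
```

View pics/ov5.png

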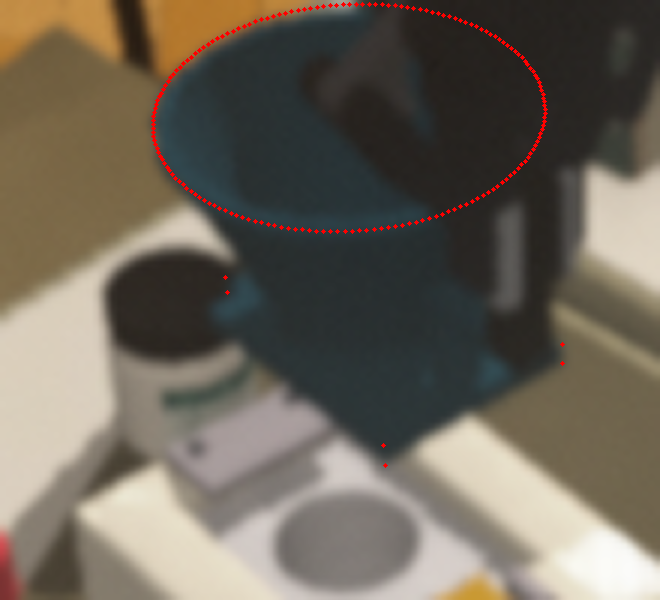

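View pics/ov5t.png

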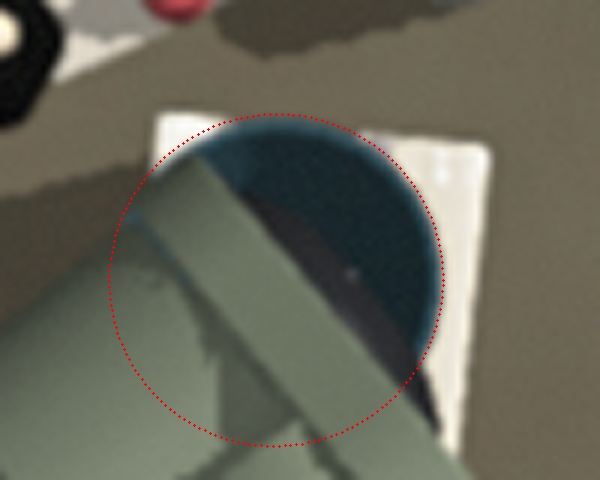

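```bash
cat > ov.py <<'E'
from plan import *
def ov(name,box,fx,out,Rh,f):
    P=viewer.grab_frame(name); x0,y0,x1,y1=box
    big=cv2.resize(P["pixels"][y0:y1,x0:x1],None,fx=fx,fy=fx,interpolation=cv2.INTER_CUBIC)
    a=np.linspace(0,2*np.pi,120)
    L=[np.c_[.006+.059*np.cos(a),.059*np.sin(a),.084+0*a]]
    o=np.array([[-50,-36],[40,-36],[40,-22],[50,-22],[50,22],[40,22],[40,36],[-50,36],[-50,-36]])/1000
    for z in(0,.007): L.append(np.c_[o,np.full(9,z)])
    for l in L:
        q=(proj(P,f+Rh.apply(l))-[x0,y0]+.5)*fx-.5
        cv2.polylines(big,[np.round(q).astype(np.int32)],False,(0,0,255),1)
    cv2.imwrite(out,big)
def cur():
    p,R=pose(); Rh=R*Ro.from_euler("xyz",[np.pi,0,np.pi]).inv(); return Rh,p-Rh.apply(TL)
E
python3 - <<'E'
from ov import *
Rh,f=cur(); ov("scene",(240,160,350,260),6,"pics/ov5b.png",Rh,f)
E
```

```text
(no output)
```

View pics/ov5b.png

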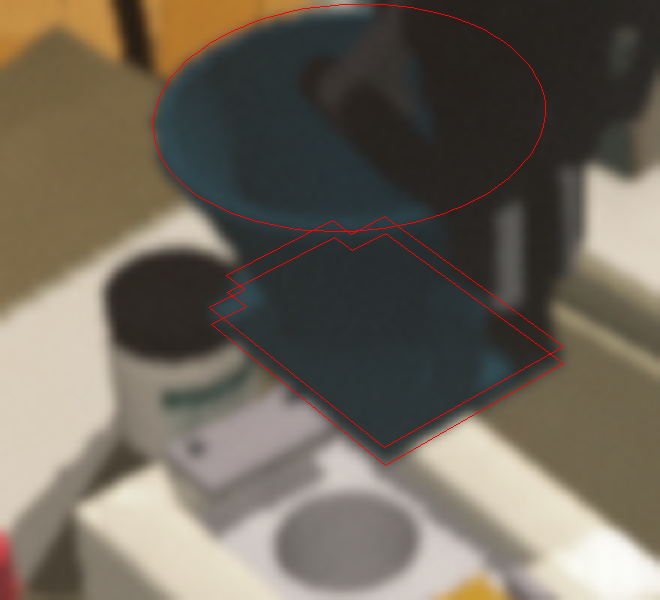

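```bash
sed -i 's/TL=np.array(\[-.072/TL=np.array([-.0705/' plan.py; python3 - <<'E'
from plan import *
hopnow(); rel(*hoptarget(36,0,25,13.5))
E
```

```text
foot [-15.5  -0.9 105.4] tip [ 34.5  -0.8 105.2] rot [-0.27  0.23  0.11] F seat [ 0.4  0.4 -2.4]
t mm [-20.2   1.   54.2]  r deg [-0.28 13.27  0.08]
```

```bash
python3 -m creep '[{"rx":-0.1,"ry":7,"tx":-18,"ty":0.5,"tz":0,"rz":0,"hand":1},{"rx":-0.3,"ry":13.3,"tx":-20,"ty":1,"tz":15,"rz":0.1,"hand":1},{"rx":-0.3,"ry":13.3,"tx":-20,"ty":1,"tz":35,"rz":0.1,"hand":1},{"rx":-0.3,"ry":13.3,"tx":-20,"ty":1,"tz":54,"rz":0.1,"hand":1},{"rx":-0.3,"ry":13.3,"tx":-20,"ty":1,"tz":54,"rz":0.1,"hand":1},{"rx":-0.3,"ry":13.3,"tx":-20,"ty":1,"tz":54,"rz":0.1,"hand":1}]' 60; python3 - <<'E'
from ov import *
hopnow(); rel(*hoptarget(37,0,1.5,13.5))
Rh,f=cur(); ov("scene",(245,190,365,290),6,"pics/ov6.png",Rh,f); ov("top",(240,170,340,250),6,"pics/ov6t.png",Rh,f)
E
```

```text
clock: 8.55
position: [0.5429, 0.0901, 0.202]
tool_rot: [3.141, -0.236, 3.045]
force: [0.0, 1.0, -0.6]
grip_width: 0.0133
foot [-12.6  -0.6  37.5] tip [36.1 -0.7 25.9] rot [ 0.02 13.52 -0.07] F seat [-0.1  1.  -0.6]
t mm [-6.6  0.5 23.5]  r deg [ 0.03 -0.02 -0.07]
```

View pics/ov6.png

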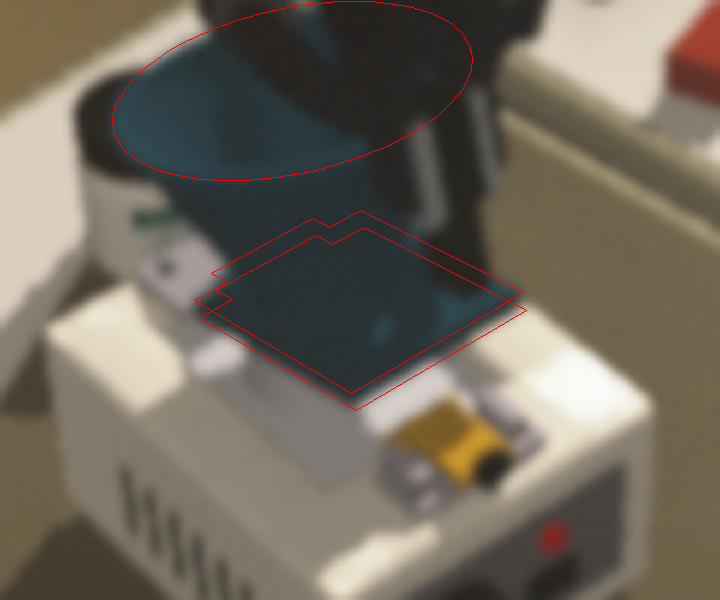

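View pics/ov6t.png

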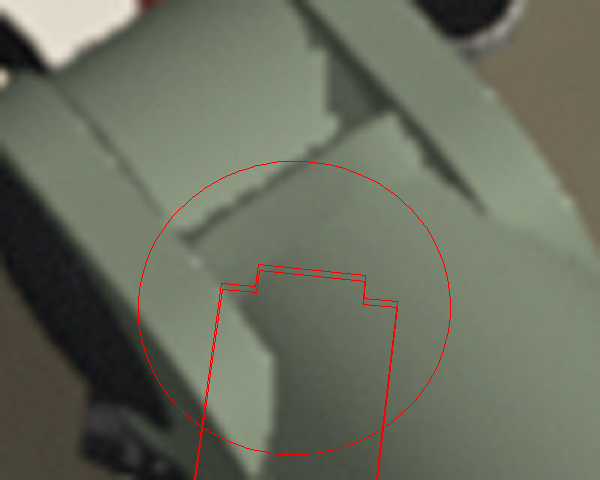

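```bash
python3 - <<'E'
from ov import *
Rs=Ro.from_euler("z",SEAT[3]);s=np.array(SEAT[:3])
for n,(x0,y0,w,h,fx) in {"top":(240,185,105,105,5.5),"scene":(245,205,120,110,5)}.items():
    P=viewer.grab_frame(n); a=cv2.imread(f"pics/{n}0.png")[y0:y0+h,x0:x0+w]
    big=cv2.resize(a,None,fx=fx,fy=fx,interpolation=cv2.INTER_CUBIC)
    t=np.linspace(0,2*np.pi,80)
    L=[np.array([[x,y,z] for x,y in((-51,-38),(51,-38),(51,38),(-51,38),(-51,-38))]) for z in(0,10)]+[np.c_[6+26*np.cos(t),26*np.sin(t),0*t]]
    L.append(np.array([[43,-30,15.5],[43,30,15.5],[43,30,9.5],[43,-30,9.5],[43,-30,15.5]])); L.append(np.array([[-47,-14,20],[-47,14,20]]))
    for l in L:
        q=(proj(P,s+Rs.apply(l/1000.))-[x0,y0]+.5)*fx-.5
        cv2.polylines(big,[np.round(q).astype(np.int32)],False,(0,0,255),1)
    cv2.imwrite(f"pics/mel_{n}.png",big)
E
```

```text
(no output)
```

View pics/mel_top.png

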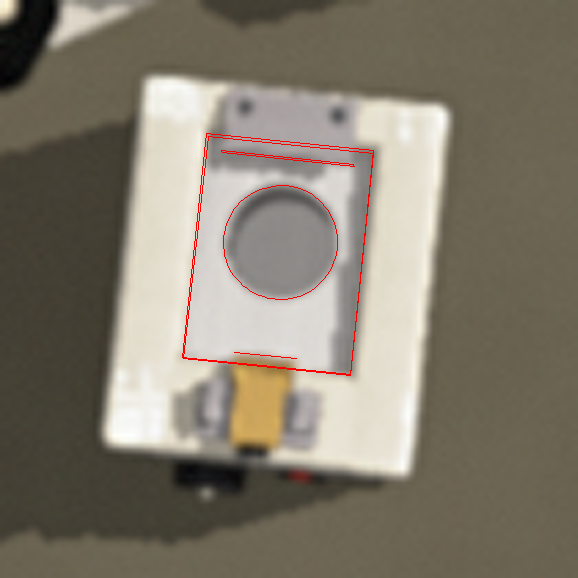

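View pics/mel_scene.png

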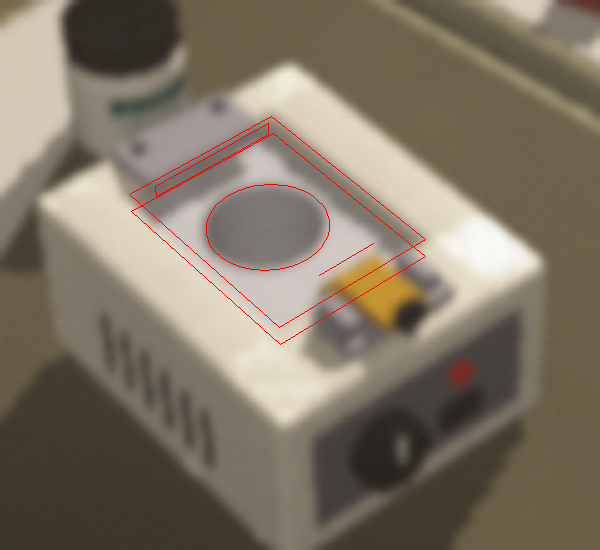

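```bash
sed -i 's/SEAT=\[.6084,.0844/SEAT=[.6077,.0840/' plan.py; python3 - <<'E'
from plan import *
hopnow(); rel(*hoptarget(37,0,1.5,13.5))
E
```

```text
foot [-11.4  -0.6  38.1] tip [37.2 -0.7 26.5] rot [ 1.000e-02  1.343e+01 -1.200e-01] F seat [-0.3  0.6 -1.9]
t mm [-5.7  0.5 24.2]  r deg [ 0.03  0.07 -0.12]
```

```bash
python3 -m creep '[{"rx":0,"ry":0,"tx":-2.5,"ty":0.5,"tz":10,"rz":-0.1,"hand":1},{"rx":0,"ry":0,"tx":-4.5,"ty":0.5,"tz":18,"rz":-0.1,"hand":1},{"rx":0,"ry":0,"tx":-5.3,"ty":0.5,"tz":22,"rz":-0.1,"hand":1},{"rx":0,"ry":0,"tx":-5.3,"ty":0.5,"tz":22,"rz":-0.1,"hand":1}]' 60; python3 - <<'E'
from ov import *
hopnow(); rel(*hoptarget(37,0,1.5,13.5))
Rh,f=cur(); ov("scene",(245,190,365,290),6,"pics/ov7.png",Rh,f)
E
```

```text
clock: 9.15
position: [0.5427, 0.09, 0.1781]
tool_rot: [3.141, -0.237, 3.046]
force: [0.2, -0.9, -1.2]
grip_width: 0.0135
foot [-12.2  -0.2  13.6] tip [36.4 -0.2  1.9] rot [ 0.02 13.57 -0.02] F seat [ 0.3 -0.8 -1.2]
t mm [-0.6  0.2  0.4]  r deg [ 0.02 -0.07 -0.01]
```

View pics/ov7.png

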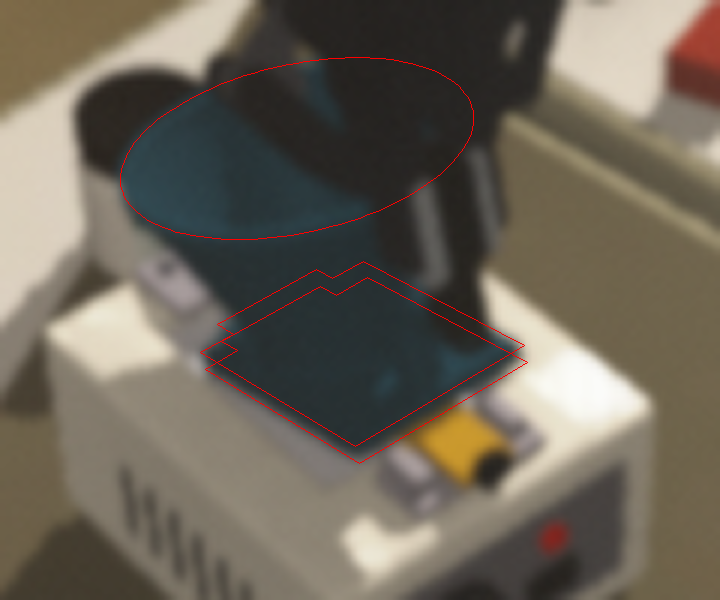

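```bash
python3 -m creep '[{"rx":0,"ry":0,"tx":-4,"ty":0.2,"tz":0,"rz":0,"hand":1},{"rx":0,"ry":0,"tx":-8,"ty":0.2,"tz":-1,"rz":0,"hand":1},{"rx":0,"ry":0,"tx":-11,"ty":0.2,"tz":-1.7,"rz":0,"hand":1},{"rx":0,"ry":0,"tx":-11,"ty":0.2,"tz":-1.7,"rz":0,"hand":1}]' 60; python3 - <<'E'
from ov import *
hopnow()
Rh,f=cur(); ov("scene",(245,190,365,290),6,"pics/ov8.png",Rh,f)
E
```

```text
clock: 9.6
position: [0.5545, 0.0891, 0.178]
tool_rot: [3.141, -0.236, 3.046]
force: [0.1, 0.5, -2.0]
grip_width: 0.0133
foot [-0.2  0.  13.5] tip [48.4  0.   1.8] rot [ 0.04 13.5  -0.04] F seat [ 0.1  0.5 -2. ]
```

View pics/ov8.png

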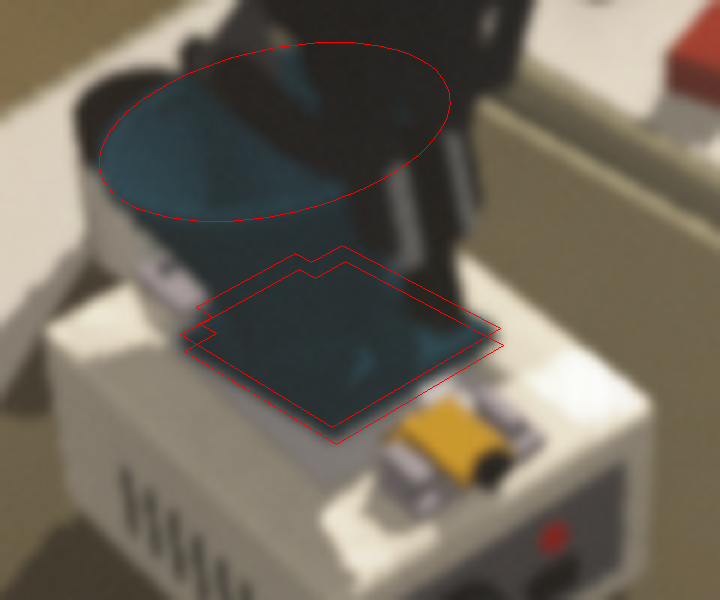

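```bash
python3 -m creep '[{"rx":0,"ry":0,"tx":-1.2,"ty":0,"tz":0.4,"rz":0,"hand":1},{"rx":0,"ry":0,"tx":-2.2,"ty":0,"tz":0.2,"rz":0,"hand":1},{"rx":0,"ry":0,"tx":-2.2,"ty":0,"tz":0.2,"rz":0,"hand":1}]' 60; python3 - <<'E'
from ov import *
hopnow()
E
```

```text
clock: 9.95
position: [0.5562, 0.089, 0.1773]
tool_rot: [3.141, -0.236, 3.046]
force: [-0.1, 0.5, 0.2]
grip_width: 0.0135
foot [ 1.5  0.1 12.9] tip [50.1  0.1  1.2] rot [ 0.03 13.51 -0.02] F seat [-0.2  0.5  0.2]
```

```bash
python3 - <<'E'
from ov import *
for th,z in((10,.8),(7,.6),(4,.4),(2,.2),(0,0),(-.5,-.5)): rel(*hoptarget(49.8,0,z,th))
E
```

```text
t mm [ 4.  -0.1  8. ]  r deg [ 0.03 -3.51 -0.02]
t mm [ 6.8 -0.1 14.7]  r deg [ 0.03 -6.51 -0.02]
t mm [ 9.3 -0.1 21.7]  r deg [ 0.03 -9.51 -0.02]
t mm [10.7 -0.1 26.4]  r deg [  0.03 -11.51  -0.02]
t mm [12.  -0.1 31.2]  r deg [  0.03 -13.51  -0.02]
t mm [12.2 -0.1 32.9]  r deg [  0.03 -14.01  -0.02]
```

```bash
python3 -m creep '[{"rx":0,"ry":-3.5,"tx":4,"ty":0,"tz":8,"rz":0,"hand":1},{"rx":0,"ry":-6.5,"tx":6.8,"ty":0,"tz":14.7,"rz":0,"hand":1},{"rx":0,"ry":-6.5,"tx":6.8,"ty":0,"tz":14.7,"rz":0,"hand":1}]' 60; python3 - <<'E'
from ov import *
hopnow()
for th,z in((4,.4),(2,.2),(0,0),(-.5,-.5)): rel(*hoptarget(49.8,0,z,th))
E
```

```text
clock: 10.25
position: [0.5457, 0.0899, 0.1649]
tool_rot: [-3.141, -0.12, 3.047]
force: [2.5, -0.5, -1.5]
grip_width: 0.0134
foot [-0.2  0.   7.1] tip [49.4  0.1  1.1] rot [-0.01  6.89  0.03] F seat [ 2.5 -0.2 -1.5]
t mm [ 2.7 -0.   6.8]  r deg [-0.01 -2.89  0.03]
t mm [ 4.7 -0.  11.4]  r deg [-0.01 -4.89  0.03]
t mm [ 6.5 -0.  16. ]  r deg [-0.01 -6.89  0.03]
t mm [ 6.9 -0.  17.6]  r deg [-0.01 -7.39  0.03]
```

```bash
python3 -m creep '[{"rx":0,"ry":-2.9,"tx":2.7,"ty":0,"tz":6.8,"rz":0,"hand":1},{"rx":0,"ry":-4.9,"tx":4.7,"ty":0,"tz":11.4,"rz":0,"hand":1},{"rx":0,"ry":-4.9,"tx":4.7,"ty":0,"tz":11.4,"rz":0,"hand":1}]' 60; python3 - <<'E'
from ov import *
hopnow()
for th,z in((1,0),(0,0),(-.5,-.5),(-1,-1)): rel(*hoptarget(49.8,0,z,th))
Rh,f=cur(); ov("scene",(245,190,365,290),6,"pics/ov9.png",Rh,f)
E
```

```text
clock: 10.55
position: [0.5404, 0.0903, 0.154]
tool_rot: [-3.141, -0.036, 3.046]
force: [4.6, 0.6, -3.1]
grip_width: 0.0134
foot [ 0.5 -0.1  1.7] tip [50.4 -0.1 -0.1] rot [-0.01  2.08 -0.01] F seat [ 4.5  1.  -3.1]
t mm [1.9 0.1 2.2]  r deg [-0.01 -1.08 -0.01]
t mm [3.  0.1 4.3]  r deg [-0.01 -2.08 -0.01]
t mm [3.5 0.1 5.9]  r deg [-0.01 -2.58 -0.01]
t mm [4.  0.1 7.5]  r deg [-0.01 -3.08 -0.01]
```

View pics/ov9.png

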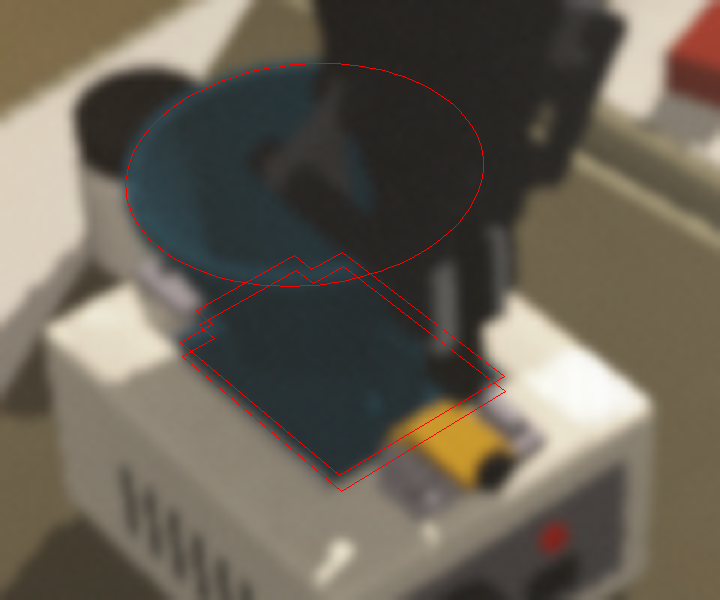

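```bash
python3 -m creep '[{"rx":0,"ry":-1.1,"tx":1.7,"ty":0,"tz":2.2,"rz":0,"hand":1},{"rx":0,"ry":-2.1,"tx":2.8,"ty":0,"tz":4.3,"rz":0,"hand":1},{"rx":0,"ry":-2.1,"tx":2.8,"ty":0,"tz":4.3,"rz":0,"hand":1},{"rx":0,"ry":-2.1,"tx":2.8,"ty":0,"tz":4.3,"rz":0,"hand":1}]' 60; python3 - <<'E'
from ov import *
hopnow()
Rh,f=cur(); ov("scene",(245,190,365,290),6,"pics/ov10.png",Rh,f)
E
```

```text
clock: 11.0
position: [0.5376, 0.0907, 0.1497]
tool_rot: [3.141, 0.001, 3.046]
force: [5.8, 0.6, -1.5]
grip_width: 0.0132
foot [ 0.1 -0.1 -0.1] tip [50.1 -0.1 -0. ] rot [ 0.02 -0.04 -0.03] F seat [ 5.8  1.1 -1.5]
```

View pics/ov10.png

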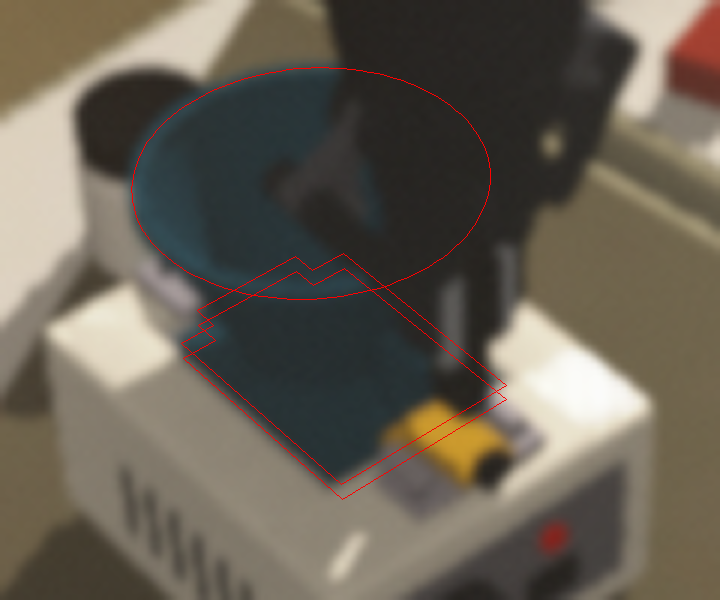

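```bash
python3 -m creep '[{"rx":0,"ry":-0.6,"tx":0.2,"ty":0,"tz":1.5,"rz":0,"hand":1},{"rx":0,"ry":-1.2,"tx":0.4,"ty":0,"tz":3,"rz":0,"hand":1},{"rx":0,"ry":-1.2,"tx":0.4,"ty":0,"tz":3,"rz":0,"hand":1}]' 60; python3 - <<'E'
from ov import *
hopnow()
Rh,f=cur(); ov("scene",(245,190,365,290),6,"pics/ov11.png",Rh,f)
E
```

```text
clock: 11.35
position: [0.537, 0.0913, 0.1487]
tool_rot: [-3.141, 0.023, 3.046]
force: [-10.6, -3.7, 41.1]
grip_width: 0.0133
foot [1.  0.5 0.5] tip [51.   0.5  1.7] rot [-0.02 -1.33 -0.02] F seat [-10.2  -4.7  41.1]
```

View pics/ov11.png

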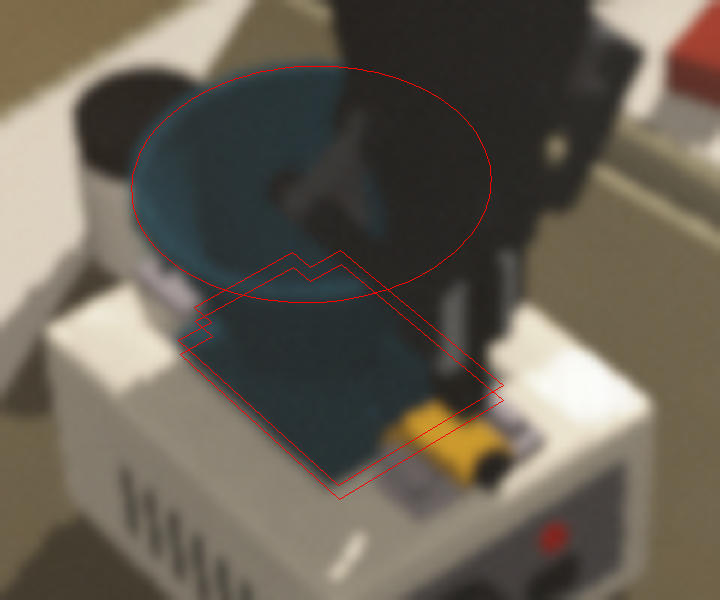

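```bash
python3 -m creep '[{"rx":0,"ry":1,"tx":0,"ty":0,"tz":-2,"rz":0,"hand":1},{"rx":0,"ry":1,"tx":0,"ty":0,"tz":-2,"rz":0,"hand":1}]' 60; python3 - <<'E'
from ov import *
hopnow()
E
```

```text
clock: 11.6
position: [0.5375, 0.0909, 0.1492]
tool_rot: [3.141, 0.004, 3.045]
force: [-0.2, -2.1, 14.4]
grip_width: 0.0135
foot [ 0.2  0.2 -0.3] tip [50.2  0.1 -0.1] rot [ 0.05 -0.23 -0.06] F seat [ 0.  -2.1 14.4]
```

```bash
python3 -m creep '[{"rx":0,"ry":0.2,"tx":0,"ty":0,"tz":-1.8,"rz":0,"hand":1},{"rx":0,"ry":0.2,"tx":0,"ty":0,"tz":-1.8,"rz":0,"hand":1}]' 60; python3 - <<'E'
from ov import *
hopnow()
E
```

```text
clock: 11.8
position: [0.5368, 0.0907, 0.1501]
tool_rot: [3.141, -0.001, 3.046]
force: [7.6, 0.8, -6.2]
grip_width: 0.0132
foot [-0.7 -0.1  0.2] tip [49.3 -0.1  0.2] rot [ 0.04  0.03 -0.04] F seat [ 7.5  1.5 -6.2]
```

```bash
python3 -m creep '[{"rx":0,"ry":-0.2,"tx":-0.6,"ty":0,"tz":2.2,"rz":0,"hand":1},{"rx":0,"ry":-0.2,"tx":-0.6,"ty":0,"tz":1.2,"rz":0,"hand":1},{"rx":0,"ry":-0.2,"tx":-0.6,"ty":0,"tz":1,"rz":0,"hand":0.3},{"rx":0,"ry":-0.2,"tx":-0.6,"ty":0,"tz":1,"rz":0,"hand":0.3},{"rx":0,"ry":-0.2,"tx":-0.6,"ty":0,"tz":1,"rz":0,"hand":0.3},{"rx":0,"ry":-0.2,"tx":-0.6,"ty":0,"tz":1,"rz":0,"hand":0.3}]' 60; python3 -c "
from ov import *
hopnow()"
```

```text
clock: 12.4
position: [0.5371, 0.0907, 0.1492]
tool_rot: [3.141, 0.003, 3.046]
force: [0.5, -0.5, 0.2]
grip_width: 0.0297
foot [-0.2 -0.  -0.4] tip [49.8 -0.1 -0.2] rot [ 0.01 -0.15 -0.03] F seat [ 0.5 -0.4  0.2]
```

```bash
python3 -m creep '[{"rx":0,"ry":0,"tx":0,"ty":0,"tz":-30,"rz":0,"hand":0.3},{"rx":0,"ry":0,"tx":0,"ty":0,"tz":-75,"rz":0,"hand":0},{"rx":0,"ry":0,"tx":0,"ty":0,"tz":-120,"rz":0,"hand":0},{"rx":0,"ry":0,"tx":0,"ty":150,"tz":-120,"rz":0,"hand":-1},{"rx":0,"ry":0,"tx":0,"ty":-150,"tz":-120,"rz":0,"hand":-1}]' 60; python3 - <<'E'
from ov import *
q=np.array([.5787,-.2873]);y=-.3114
g=q+np.array([np.cos(y),np.sin(y)])*-.1;print(g,bot.observe()["qpos"])
rel([g[0],g[1],.2],down(np.pi+y))
E
```

```text
clock: 12.9
position: [0.5343, 0.1127, 0.2719]
tool_rot: [3.133, 0.006, 3.078]
force: [-0.0, 0.8, 1.2]
grip_width: 0.0705
[ 0.48350944 -0.25666084] [ 0.37366891  0.49135801 -0.95855963  1.73490196  0.43562338  1.13601298
  0.79307473]
t mm [  27.6 -372.5   68.5]  r deg [ 0.54  0.3  14.19]
```

```bash
python3 -m creep '[{"rx":0,"ry":0,"tx":0,"ty":-50,"tz":0,"rz":0,"hand":-1},{"rx":0.3,"ry":0.2,"tx":27,"ty":-370,"tz":40,"rz":14,"hand":-1},{"rx":0.3,"ry":0.2,"tx":27,"ty":-370,"tz":40,"rz":14,"hand":-1},{"rx":0.3,"ry":0.2,"tx":27,"ty":-370,"tz":40,"rz":14,"hand":-1},{"rx":0.3,"ry":0.2,"tx":27,"ty":-370,"tz":40,"rz":14,"hand":-1},{"rx":0.3,"ry":0.2,"tx":27,"ty":-370,"tz":40,"rz":14,"hand":-1},{"rx":0.3,"ry":0.2,"tx":27,"ty":-370,"tz":40,"rz":14,"hand":-1},{"rx":0.3,"ry":0.2,"tx":27,"ty":-370,"tz":40,"rz":14,"hand":-1}]' 60; python3 - <<'E'
from ov import *
print(bot.observe()["qpos"])
rel([.4835,-.2567,.12],down(np.pi-.3114))
Rs=Ro.from_euler("z",SEAT[3])
ov("scene",(245,190,365,290),6,"pics/ov12.png",Rs,np.array(SEAT[:3])); ov("top",(240,180,340,280),6,"pics/ov12t.png",Rs,np.array(SEAT[:3]))
E
```

```text
clock: 13.7
position: [0.4728, -0.2794, 0.2283]
tool_rot: [-3.136, -0.001, 2.797]
force: [-0.2, 0.4, -0.5]
grip_width: 0.0853
[ 1.01027417  0.51202336 -0.81833062  1.7756891   0.43296638  1.04383767
  1.25763974]
t mm [ -2.5  25.5 108.1]  r deg [-0.31 -0.07 -1.91]
```

View pics/ov12.png

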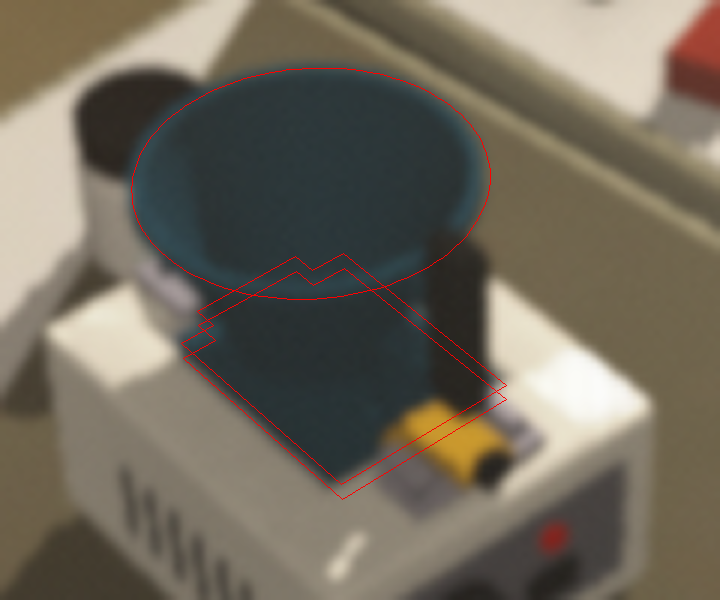

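View pics/ov12t.png

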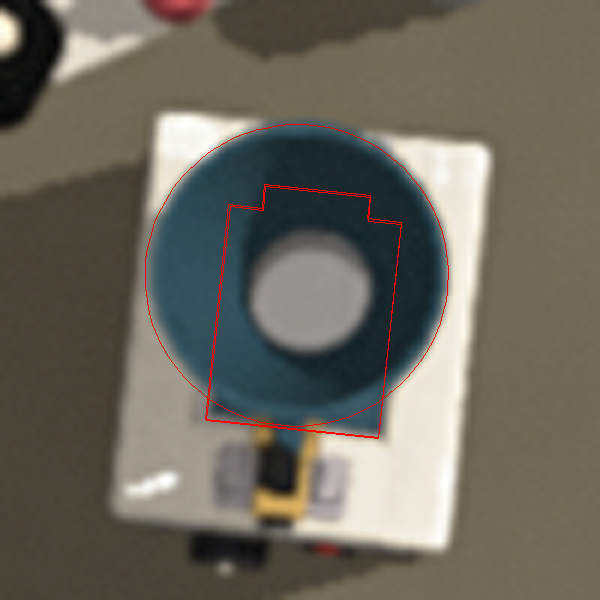

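The hopper sits flush: its rim matches the predicted outline and the catch knob at (490,465) is back at its rest position. Next is the scoop.

```bash
python3 -m creep '[{"rx":-0.3,"ry":0,"tx":-2.5,"ty":25.5,"tz":40,"rz":-1.9,"hand":-1},{"rx":-0.3,"ry":0,"tx":-2.5,"ty":25.5,"tz":80,"rz":-1.9,"hand":-1},{"rx":-0.3,"ry":0,"tx":-2.5,"ty":25.5,"tz":108,"rz":-1.9,"hand":-1},{"rx":-0.3,"ry":0,"tx":-2.5,"ty":25.5,"tz":108,"rz":-1.9,"hand":-1},{"rx":-0.3,"ry":0,"tx":-2.5,"ty":25.5,"tz":108,"rz":-1.9,"hand":-1}]' 60; python3 - <<'E'
from ov import *
rel([.4835,-.2567,.02],down(np.pi-.3114))
for n,(x0,y0,w,h,fx) in {"top":(380,190,110,110,5.4),"scene":(380,130,110,110,5.4)}.items():
    P=viewer.grab_frame(n); a=P["pixels"][y0:y0+h,x0:x0+w]
    big=cv2.resize(a,None,fx=fx,fy=fx,interpolation=cv2.INTER_CUBIC)
    R=Ro.from_euler("z",-.3114);s=np.array([.5787,-.2873,0])
    L=[np.array([[-52,-32,40],[-52,32,40],[-52,32,0],[52,32,0],[52,-32,0],[-52,-32,0],[-52,-32,40]]),np.array([[-52,-10,36],[-148,-10,36],[-148,10,36],[-52,10,36]])]
    for l in L:
        q=(proj(P,s+R.apply(l/1000.))-[x0,y0]+.5)*fx-.5
        cv2.polylines(big,[np.round(q).astype(np.int32)],False,(0,0,255),1)
    cv2.imwrite(f"pics/sp_{n}.png",big)
E
```

```text
clock: 14.3
position: [0.486, -0.2515, 0.1219]
tool_rot: [3.14, 0.0, 2.836]
force: [0.8, 0.2, 0.4]
grip_width: 0.0851
t mm [  0.8  -5.9 101.9]  r deg [0.07 0.01 0.31]
```

View pics/sp_top.png

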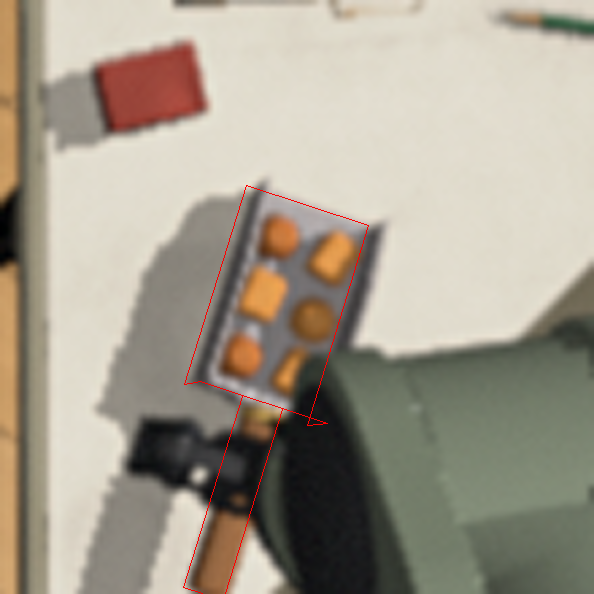

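View pics/sp_scene.png

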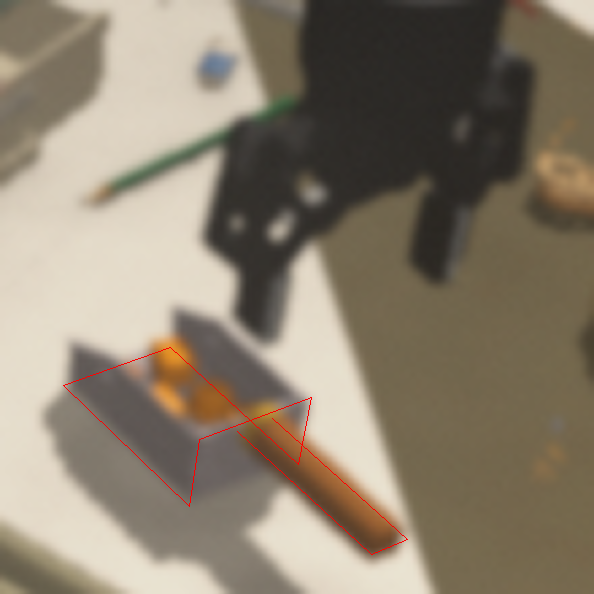

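```bash
python3 - <<'E'
from ov import *
rel([.483,-.2585,.017],down(np.pi-.295))
E
```

```text
t mm [  1.6  -7.1 105.8]  r deg [ 0.03  0.13 -0.68]
```

```bash
python3 -m creep '[{"rx":0,"ry":0,"tx":1.6,"ty":-7,"tz":30,"rz":-0.7,"hand":-1},{"rx":0,"ry":0,"tx":1.6,"ty":-7,"tz":60,"rz":-0.7,"hand":-1},{"rx":0,"ry":0,"tx":1.6,"ty":-7,"tz":90,"rz":-0.7,"hand":-1},{"rx":0,"ry":0,"tx":1.6,"ty":-7,"tz":104,"rz":-0.7,"hand":-1},{"rx":0,"ry":0,"tx":1.6,"ty":-7,"tz":104,"rz":-0.7,"hand":-1}]' 60; python3 - <<'E'
from ov import *
rel([.483,-.2585,.017],down(np.pi-.295))
for n,(x0,y0,w,h,fx) in {"top":(380,190,110,110,5.4),"scene":(380,130,110,110,5.4)}.items():
    P=viewer.grab_frame(n); a=P["pixels"][y0:y0+h,x0:x0+w]
    cv2.imwrite(f"pics/sq_{n}.png",cv2.resize(a,None,fx=fx,fy=fx,interpolation=cv2.INTER_CUBIC))
E
```

```text
clock: 14.9
position: [0.4819, -0.2582, 0.0169]
tool_rot: [3.141, -0.001, 2.847]
force: [0.5, 0.3, 0.6]
grip_width: 0.085
t mm [-1.2  0.  -0.1]  r deg [ 0.05 -0.04  0.02]
```

View pics/sq_scene.png

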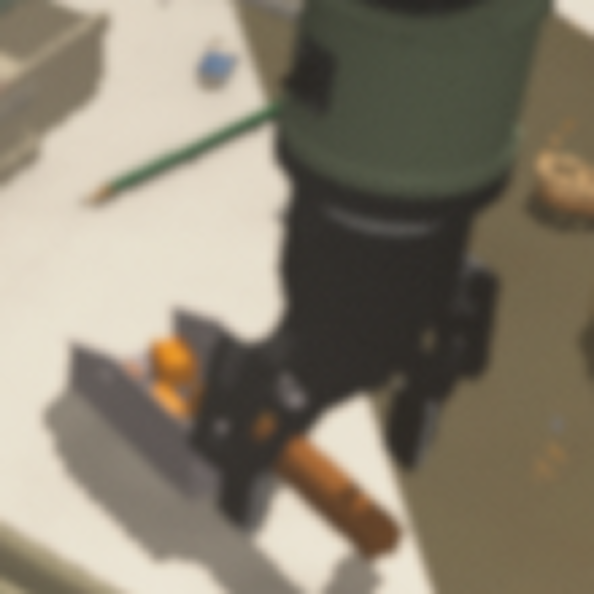

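The fingers, at (245,500) and (410,440), straddle the wooden handle, so I'm closing with a firm grip.

```bash
python3 -m creep '[{"rx":0,"ry":0,"tx":0,"ty":0,"tz":0,"rz":0,"hand":1},{"rx":0,"ry":0,"tx":0,"ty":0,"tz":0,"rz":0,"hand":1},{"rx":0,"ry":0,"tx":0,"ty":0,"tz":0,"rz":0,"hand":1},{"rx":0,"ry":0,"tx":0,"ty":0,"tz":0,"rz":0,"hand":1},{"rx":0,"ry":0,"tx":0,"ty":0,"tz":0,"rz":0,"hand":1},{"rx":0,"ry":0,"tx":0,"ty":0,"tz":0,"rz":0,"hand":1},{"rx":0,"ry":0,"tx":0,"ty":0,"tz":0,"rz":0,"hand":1}]' 100; python3 -m creep '[{"rx":0,"ry":0,"tx":0,"ty":0,"tz":-10,"rz":0,"hand":1},{"rx":0,"ry":0,"tx":0,"ty":0,"tz":-30,"rz":0,"hand":1},{"rx":0,"ry":0,"tx":0,"ty":0,"tz":-60,"rz":0,"hand":1},{"rx":0,"ry":0,"tx":0,"ty":0,"tz":-90,"rz":0,"hand":1},{"rx":0,"ry":0,"tx":0,"ty":0,"tz":-120,"rz":0,"hand":1},{"rx":0,"ry":0,"tx":0,"ty":0,"tz":-150,"rz":0,"hand":1},{"rx":0,"ry":0,"tx":0,"ty":0,"tz":-150,"rz":0,"hand":1}]' 100; python3 - <<'E'
from ov import *
print(bot.observe()["qpos"])
for n,(x0,y0,w,h,fx) in {"top":(380,190,110,110,5.4),"scene":(380,90,130,130,4.6)}.items():
    P=viewer.grab_frame(n); a=P["pixels"][y0:y0+h,x0:x0+w]
    cv2.imwrite(f"pics/sr_{n}.png",cv2.resize(a,None,fx=fx,fy=fx,interpolation=cv2.INTER_CUBIC))
E
```

```text
clock: 15.7
position: [0.482, -0.2585, 0.0173]
tool_rot: [3.141, 0.0, 2.847]
force: [-1.6, -0.5, 6.1]
grip_width: 0.0187
clock: 16.4
position: [0.4832, -0.2588, 0.1709]
tool_rot: [-3.141, 0.005, 2.847]
force: [-0.3, -0.5, -3.2]
grip_width: 0.0185
[ 0.95101334  0.58268075 -0.79566533  1.83843564  0.51202516  0.93275641
  1.20014512]
```

View pics/sr_scene.png

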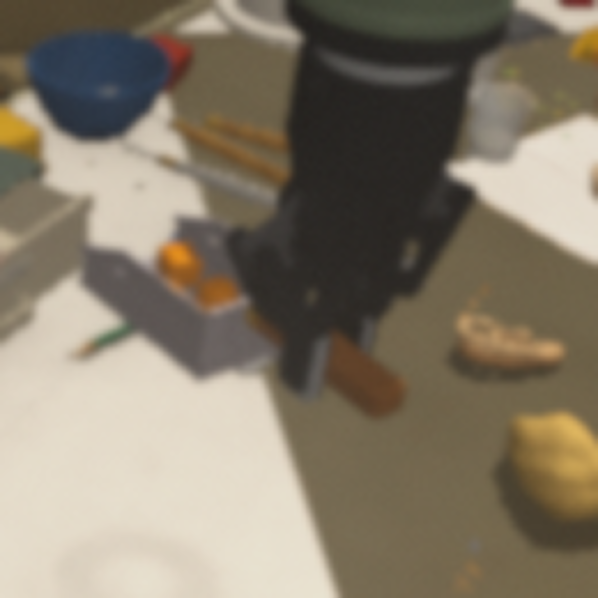

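View pics/sr_top.png

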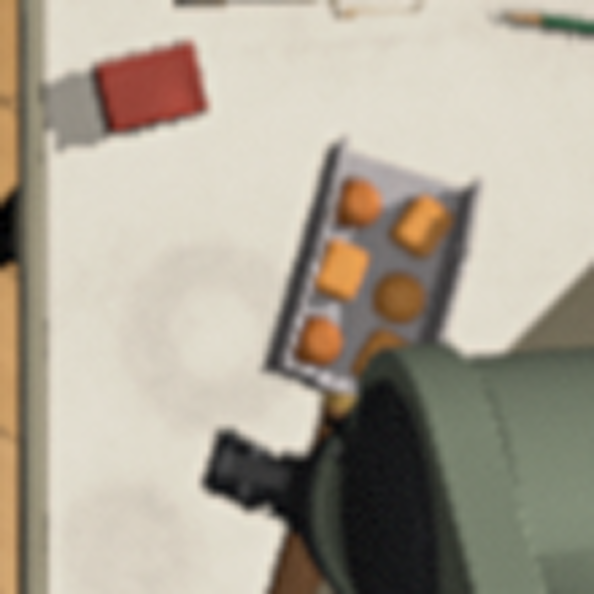

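```bash
cat >> plan.py <<'E'
FL=Ro.from_euler("xyz",[np.pi,0,np.pi])
LT=np.array([.152,0,-.0143])
def liptarget(xl,yl,zl,th,hd=180):
    "scoop lip at seat coords mm, heading hd deg in seat frame, front-down th"
    Rs=Ro.from_euler("z",SEAT[3]); Rc=Ro.from_euler("z",SEAT[3]+np.radians(hd))*Ro.from_euler("y",th,degrees=True)
    return np.array(SEAT[:3])+Rs.apply(np.array([xl,yl,zl])/1000)-Rc.apply(LT), Rc*FL
def lipnow():
    p,R=pose(); Rc=R*FL.inv(); Rs=Ro.from_euler("z",SEAT[3]); l=p+Rc.apply(LT); x=Rs.inv().apply(Rc.apply([1,0,0])); z=Rs.inv().apply(Rc.apply([0,0,1]));y=Rs.inv().apply(Rc.apply([0,1,0]))
    o=bot.observe(); print("lip seat",np.round(Rs.inv().apply(l-SEAT[:3])*1000,1),"front-down",np.degrees(np.arcsin(-x[2])).round(1),"heading",np.degrees(np.arctan2(x[1],x[0])).round(1),"roll",np.degrees(np.arcsin(y[2])).round(1),"q",np.round(o["qpos"],2))
E
python3 - <<'E'
from plan import *
lipnow(); print(liptarget(31,0,130,0)[0])
p,R=pose()
p1,R1=np.array([.55,-.15,.30]),down(np.radians(115)); p2,R2=np.array([.68,-.03,.30]),down(np.radians(67)); 
rel(p1,R1); rel(p2,R2,p1,R1)
E
```

```text
lip seat [  56.1 -383.2   69.3] front-down -0.0 heading -11.4 roll 0.0 q [ 0.95  0.59 -0.79  1.84  0.51  0.93  1.2 ]
[0.78986962 0.06658649 0.2283    ]
t mm [ -34.   123.8 -132.5]  r deg [2.00e-02 3.00e-02 4.81e+01]
t mm [ 53.8 168.5   0. ]  r deg [-0. -0. 48.]
```

```bash
python3 -m creep '[{"rx":0,"ry":0,"tx":-2,"ty":6,"tz":-12,"rz":2,"hand":1},{"rx":0,"ry":0,"tx":-6,"ty":20,"tz":-30,"rz":8,"hand":1},{"rx":0,"ry":0,"tx":-11,"ty":38,"tz":-48,"rz":14,"hand":1},{"rx":0,"ry":0,"tx":-15,"ty":56,"tz":-66,"rz":21,"hand":1},{"rx":0,"ry":0,"tx":-20,"ty":74,"tz":-85,"rz":28,"hand":1},{"rx":0,"ry":0,"tx":-25,"ty":92,"tz":-103,"rz":35,"hand":1},{"rx":0,"ry":0,"tx":-30,"ty":110,"tz":-120,"rz":42,"hand":1},{"rx":0,"ry":0,"tx":-34,"ty":124,"tz":-132,"rz":48,"hand":1}]' 100;  python3 - <<'E'
from plan import *
lipnow(); rel(np.array([.68,-.03,.30]),down(np.radians(67)))
E
```

```text
clock: 17.3
position: [0.551, -0.1477, 0.3003]
tool_rot: [3.14, -0.001, 2.004]
force: [-0.1, -0.5, -3.3]
grip_width: 0.0184
lip seat [  42.3 -367.3  201.8] front-down 0.1 heading -59.7 roll 0.1 q [ 0.64  0.43 -0.67  1.64  0.29  1.17  0.33]
t mm [ 52.7 166.5   0.5]  r deg [ 4.000e-02 -1.000e-01  4.782e+01]
```

```bash
python3 -m creep '[{"rx":0,"ry":0,"tx":6,"ty":18,"tz":0,"rz":6,"hand":1},{"rx":0,"ry":0,"tx":13,"ty":39,"tz":0,"rz":12,"hand":1},{"rx":0,"ry":0,"tx":20,"ty":61,"tz":0,"rz":18,"hand":1},{"rx":0,"ry":0,"tx":27,"ty":83,"tz":0,"rz":24,"hand":1},{"rx":0,"ry":0,"tx":33,"ty":105,"tz":0,"rz":30,"hand":1},{"rx":0,"ry":0,"tx":40,"ty":127,"tz":0,"rz":36,"hand":1},{"rx":0,"ry":0,"tx":47,"ty":148,"tz":0,"rz":42,"hand":1},{"rx":0,"ry":0,"tx":53,"ty":166,"tz":0,"rz":48,"hand":1}]' 100;  python3 - <<'E'
from plan import *
lipnow(); rel(np.array([.75,.03,.30]),down(np.radians(25))); rel(*liptarget(31,0,150,0))
p=viewer.grab_frame("scene"); cv2.imwrite("pics/s20.png",p["pixels"])
E
```

```text
clock: 18.1
position: [0.6787, -0.0292, 0.2989]
tool_rot: [-3.14, -0.001, 1.167]
force: [-0.1, -0.4, -3.3]
grip_width: 0.0185
lip seat [  35.2 -250.7  200.3] front-down 0.1 heading -107.7 roll -0.1 q [ 0.24  0.59 -0.47  1.34  0.26  1.27 -0.64]
t mm [82.5 42.3 -1.1]  r deg [-1.100e-01 -4.000e-02  4.185e+01]
t mm [131.7  64.7  50.6]  r deg [-1.200e-01 -1.000e-02  7.231e+01]
```

View pics/s20.png

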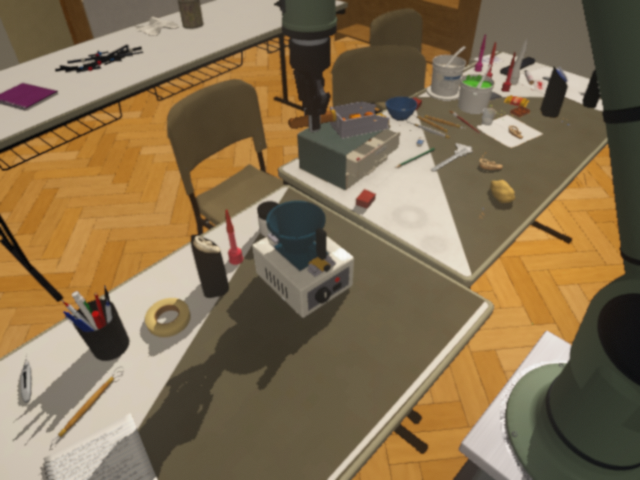

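The scoop is in the air at (345,118), level, with the wax still in it, and the hopper is undisturbed on the melter.

```bash
python3 -m creep '[{"rx":0,"ry":0,"tx":9,"ty":5,"tz":0,"rz":5,"hand":1},{"rx":0,"ry":0,"tx":20,"ty":10,"tz":0,"rz":10,"hand":1},{"rx":0,"ry":0,"tx":31,"ty":15,"tz":0,"rz":15,"hand":1},{"rx":0,"ry":0,"tx":42,"ty":21,"tz":0,"rz":21,"hand":1},{"rx":0,"ry":0,"tx":53,"ty":27,"tz":0,"rz":27,"hand":1},{"rx":0,"ry":0,"tx":64,"ty":33,"tz":0,"rz":32,"hand":1},{"rx":0,"ry":0,"tx":74,"ty":38,"tz":0,"rz":37,"hand":1},{"rx":0,"ry":0,"tx":82,"ty":42,"tz":0,"rz":42,"hand":1}]' 100;  python3 - <<'E'
from plan import *
lipnow(); rel(*liptarget(31,0,180,0))
E
```

```text
clock: 18.95
position: [0.7488, 0.0295, 0.2988]
tool_rot: [-3.14, 0.0, 0.435]
force: [-0.1, -0.3, -2.8]
grip_width: 0.0183
lip seat [  14.5 -117.7  200.5] front-down -0.0 heading -149.6 roll -0.1 q [ 0.03  0.7  -0.29  1.11  0.19  1.36 -1.37]
t mm [ 52.8 -16.3  20.5]  r deg [-0.1   0.04 30.39]
```

```bash
python3 -m creep '[{"rx":0,"ry":0,"tx":8,"ty":-2,"tz":0,"rz":4,"hand":1},{"rx":0,"ry":0,"tx":17,"ty":-5,"tz":0,"rz":9,"hand":1},{"rx":0,"ry":0,"tx":26,"ty":-8,"tz":0,"rz":15,"hand":1},{"rx":0,"ry":0,"tx":35,"ty":-11,"tz":0,"rz":20,"hand":1},{"rx":0,"ry":0,"tx":44,"ty":-13,"tz":0,"rz":25,"hand":1},{"rx":0,"ry":0,"tx":53,"ty":-16,"tz":0,"rz":30,"hand":1},{"rx":0,"ry":0,"tx":53,"ty":-16,"tz":0,"rz":30.4,"hand":1}]' 100;  python3 - <<'E'
from plan import *
lipnow()
for z,th in((170,5),(150,12),(130,20),(125,25)): rel(*liptarget(31,0,z,th))
E
```

```text
clock: 19.65
position: [0.7899, 0.0671, 0.2984]
tool_rot: [-3.14, 0.001, -0.093]
force: [0.7, 0.1, -3.4]
grip_width: 0.0182
lip seat [3.100e+01 1.000e-01 2.003e+02] front-down -0.1 heading -179.9 roll -0.1 q [-0.09  0.79 -0.17  0.94  0.12  1.42 -1.89]
t mm [-1.8  0.5 16.9]  r deg [-0.1   5.07  0.14]
t mm [-6.3  0.5 18.8]  r deg [-0.11 12.07  0.13]
t mm [-14.    0.5  19. ]  r deg [-0.12 20.07  0.12]
t mm [-20.3   0.5  12.2]  r deg [-0.12 25.07  0.12]
```

```bash
python3 -m creep '[{"rx":0,"ry":3,"tx":-1,"ty":0,"tz":8,"rz":0,"hand":1},{"rx":0,"ry":6,"tx":-2,"ty":0,"tz":17,"rz":0,"hand":1},{"rx":0,"ry":9,"tx":-4,"ty":0.5,"tz":25,"rz":0,"hand":1},{"rx":0,"ry":12,"tx":-6.3,"ty":0.5,"tz":31,"rz":0,"hand":1},{"rx":0,"ry":15,"tx":-9,"ty":0.5,"tz":34,"rz":0,"hand":1},{"rx":0,"ry":18,"tx":-12,"ty":0.5,"tz":37,"rz":0,"hand":1},{"rx":0,"ry":20,"tx":-14,"ty":0.5,"tz":39,"rz":0.1,"hand":1},{"rx":0,"ry":20,"tx":-14,"ty":0.5,"tz":39,"rz":0.1,"hand":1}]' 100;  python3 - <<'E'
from plan import *
lipnow()
for th in(25,30,33,36,40): rel(*liptarget(28,0,97,th))
for n in("scene","top"):
    p=viewer.grab_frame(n)["pixels"]; p=p[130:330,200:400] if n=="scene" else p[130:290,220:380]
    cv2.imwrite(f"pics/p21{n}.png",cv2.resize(p,None,fx=3,fy=3,interpolation=cv2.INTER_CUBIC))
E
```

```text
clock: 20.45
position: [0.7745, 0.066, 0.2601]
tool_rot: [-3.141, -0.348, -0.092]
force: [0.6, -0.5, -2.6]
grip_width: 0.0182
lip seat [ 29.8  -2.5 110.8] front-down 20.0 heading -179.8 roll -0.0 q [-0.12  0.58 -0.13  1.46  0.25  0.78 -2.03]
t mm [-8.2 -2.1 -0.9]  r deg [-0.09  5.03  0.19]
t mm [-11.2  -2.1 -13.9]  r deg [-0.1  10.03  0.18]
t mm [-13.5  -2.1 -21.6]  r deg [-0.1  13.03  0.18]
t mm [-16.2  -2.1 -29.1]  r deg [-0.11 16.03  0.18]
t mm [-20.5  -2.2 -38.9]  r deg [-0.11 20.03  0.18]
```

View pics/p21scene.png

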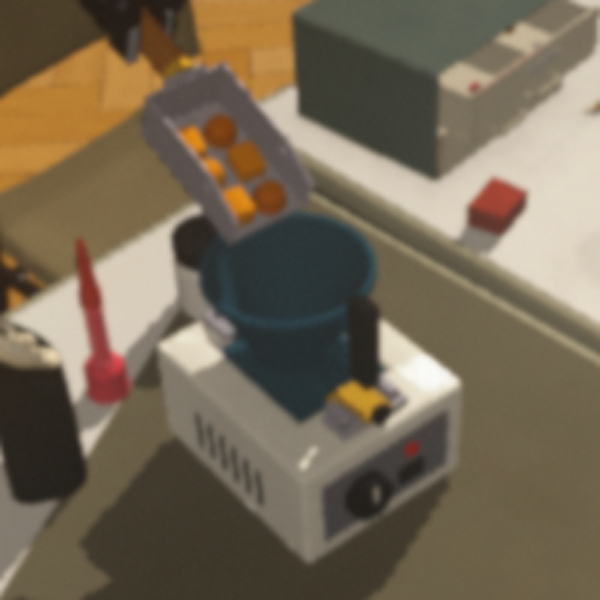

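View pics/p21top.png

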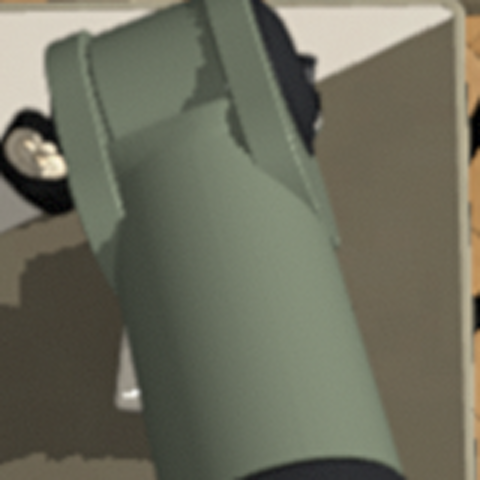

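All six pieces are lined up in the scoop with its front edge, around (265,225), inside the near part of the funnel rim. I'll tilt gradually.

```bash
python3 -m creep '[{"rx":0,"ry":3,"tx":-5,"ty":-1,"tz":0,"rz":0,"hand":1},{"rx":0,"ry":6,"tx":-9,"ty":-2,"tz":-3,"rz":0.2,"hand":1},{"rx":0,"ry":10,"tx":-11.2,"ty":-2,"tz":-14,"rz":0.2,"hand":1},{"rx":0,"ry":12,"tx":-12.7,"ty":-2,"tz":-19,"rz":0.2,"hand":1},{"rx":0,"ry":13,"tx":-13.5,"ty":-2,"tz":-21.6,"rz":0.2,"hand":1},{"rx":0,"ry":13,"tx":-13.5,"ty":-2,"tz":-21.6,"rz":0.2,"hand":1}]' 100;  cat > look.py <<'E'
from plan import *
import sys
lipnow()
p=viewer.grab_frame("scene")["pixels"][110:310,200:400]
cv2.imwrite(sys.argv[1],cv2.resize(p,None,fx=3,fy=3,interpolation=cv2.INTER_CUBIC))
E
python3 look.py pics/p22.png; python3 -c "
from plan import *
for th in(36,38,40,43): rel(*liptarget(28,0,95,th))"
```

```text
clock: 21.15
position: [0.7563, 0.0697, 0.2764]
tool_rot: [-3.139, -0.576, -0.098]
force: [0.1, -0.6, -0.1]
grip_width: 0.0184
lip seat [29.6  0.3 97.6] front-down 33.0 heading 179.8 roll -0.1 q [-0.26  0.47  0.01  1.72  0.43  0.44 -2.26]
t mm [-3.8 -0.1 -6.9]  r deg [-0.04  3.02 -0.14]
t mm [ -4.7  -0.1 -12.2]  r deg [-0.04  5.02 -0.14]
t mm [ -5.7  -0.1 -17.4]  r deg [-0.04  7.02 -0.14]
t mm [ -7.6  -0.1 -25.1]  r deg [-0.04 10.02 -0.14]
```

View pics/p22.png

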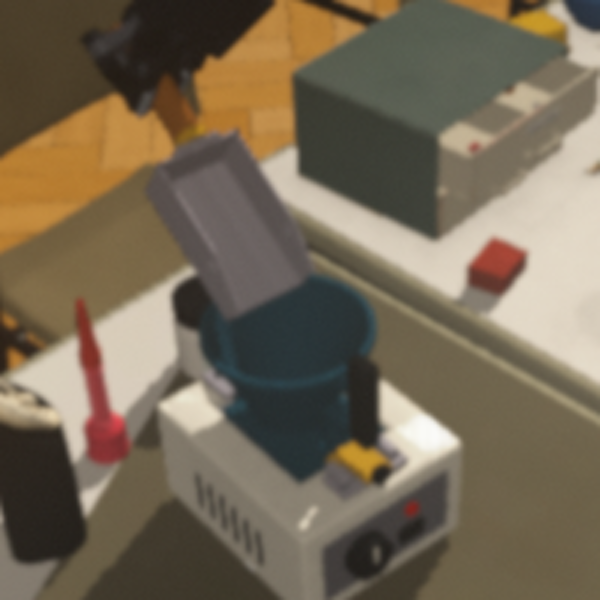

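The scoop is empty at (235,245) and no wax shows outside. I'll back the scoop off and look down into the funnel.

```bash
python3 -c "
from plan import *
rel(*liptarget(40,0,170,0)); rel([.70,-.12,.30],down(np.radians(50)))"
```

```text
t mm [31.4 -0.2 29.7]  r deg [ -0.09 -32.98  -0.12]
t mm [-18.6 194.2 -40.9]  r deg [ 15.87 -30.38 -53.99]
```

```bash
python3 -m creep '[{"rx":0,"ry":-4,"tx":20,"ty":0,"tz":-30,"rz":0,"hand":1},{"rx":0,"ry":-12,"tx":28,"ty":0,"tz":-20,"rz":0,"hand":1},{"rx":0,"ry":-20,"tx":32,"ty":0,"tz":-10,"rz":0,"hand":1},{"rx":0,"ry":-27,"tx":32,"ty":0,"tz":10,"rz":0,"hand":1},{"rx":0,"ry":-33,"tx":31.4,"ty":0,"tz":29.7,"rz":0,"hand":1},{"rx":0,"ry":-33,"tx":31.4,"ty":0,"tz":29.7,"rz":0,"hand":1}]' 100; python3 -c "
from plan import *
lipnow(); rel([.70,-.10,.30],down(np.radians(40))); rel([.70,-.10,.30],down(np.radians(65)))"
```

```text
clock: 21.8
position: [0.7993, 0.0639, 0.2598]
tool_rot: [-3.139, 0.013, -0.098]
force: [-0.4, -0.4, -4.0]
grip_width: 0.0189
lip seat [ 40.4  -1.3 163.5] front-down -0.8 heading 179.8 roll -0.1 q [-0.08  0.84 -0.17  0.94  0.12  1.38 -1.89]
t mm [-83.2 172.8 -39.5]  r deg [ -0.42   0.67 -45.63]
t mm [-83.2 172.8 -39.5]  r deg [ -0.58   0.59 -70.63]
```

```bash
python3 -m creep '[{"rx":0,"ry":0,"tx":-5,"ty":20,"tz":-20,"rz":-4,"hand":1},{"rx":-0.4,"ry":0.6,"tx":-83,"ty":173,"tz":-39,"rz":-56,"hand":1},{"rx":-0.4,"ry":0.6,"tx":-83,"ty":173,"tz":-39,"rz":-56,"hand":1},{"rx":-0.4,"ry":0.6,"tx":-83,"ty":173,"tz":-39,"rz":-56,"hand":1},{"rx":-0.4,"ry":0.6,"tx":-83,"ty":173,"tz":-39,"rz":-56,"hand":1},{"rx":-0.4,"ry":0.6,"tx":-83,"ty":173,"tz":-39,"rz":-56,"hand":1},{"rx":-0.4,"ry":0.6,"tx":-83,"ty":173,"tz":-39,"rz":-56,"hand":1},{"rx":-0.4,"ry":0.6,"tx":-83,"ty":173,"tz":-39,"rz":-56,"hand":1}]' 100; python3 - <<'E'
from ov import *
lipnow()
for n in("scene","top"):
    P=viewer.grab_frame(n); p=P["pixels"]; cv2.imwrite(f"pics/p23{n}f.png",p); q=p[110:310,200:400] if n=="scene" else p[190:280,245:335]
    cv2.imwrite(f"pics/p23{n}.png",cv2.resize(q,None,fx=3 if n=="scene" else 6,fy=3 if n=="scene" else 6,interpolation=cv2.INTER_CUBIC))
    print([(round(o["score"],2),np.round(o["bbox"]),int(o["mask"].sum())) for t in("wax_0","wax_1") for o in viewer.outline_of(t,P)])
E
```

```text
clock: 22.6
position: [0.699, -0.0992, 0.3077]
tool_rot: [3.132, -0.01, 0.883]
force: [0.5, 0.1, -2.3]
grip_width: 0.0184
lip seat [  23.7 -299.7  207.9] front-down 0.5 heading -123.9 roll 0.6 q [ 0.28  0.62 -0.39  1.26  0.23  1.3  -0.79]
[]
[(0.47, array([280., 226., 292., 235.]), 78), (0.47, array([280., 226., 292., 235.]), 78)]
```

View pics/p23top.png

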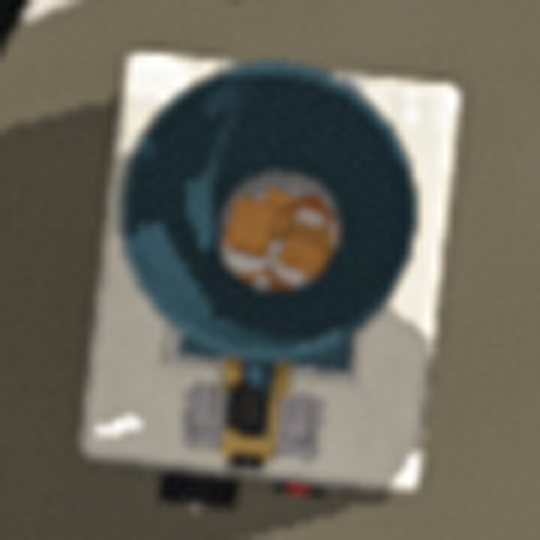

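View pics/p23scenef.png

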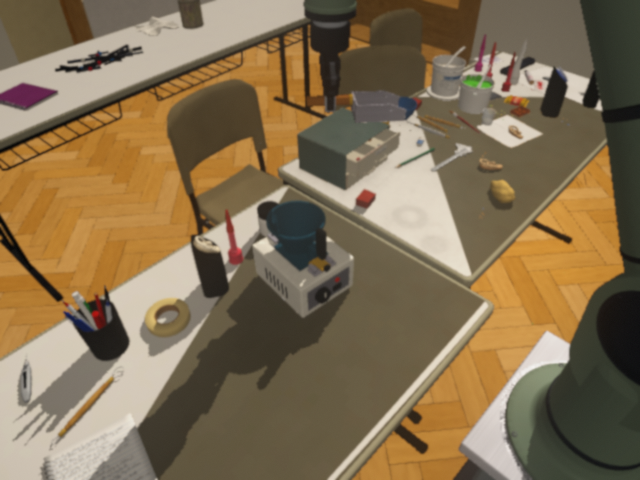

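View pics/p23topf.png

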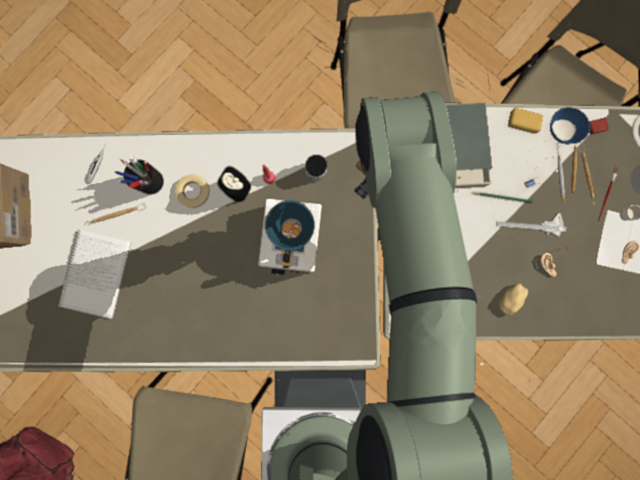

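```bash
python3 - <<'E'
from ov import *
fs=[viewer.grab_frame("top")["pixels"].astype(float) for _ in range(3)]
m=np.mean(fs,0)[214:244,275:307]
b=cv2.resize(m,None,fx=18,fy=18,interpolation=cv2.INTER_CUBIC); b=np.clip(b*1.3,0,255).astype(np.uint8)
P=viewer.grab_frame("top"); Rs=Ro.from_euler("z",SEAT[3]); a=np.linspace(0,2*np.pi,100)
for z,c,r in((0,(0,0,255),.025),(-.066,(0,255,0),.026)):
    X=np.array(SEAT[:3])+Rs.apply(np.c_[.006+r*np.cos(a),r*np.sin(a),z+0*a]); q=(proj(P,X)-[275,214]+.5)*18-.5
    cv2.polylines(b,[np.round(q).astype(np.int32)],True,c,1)
cv2.imwrite("pics/well.png",b)
E
```

```text
(no output)
```

View pics/well.png

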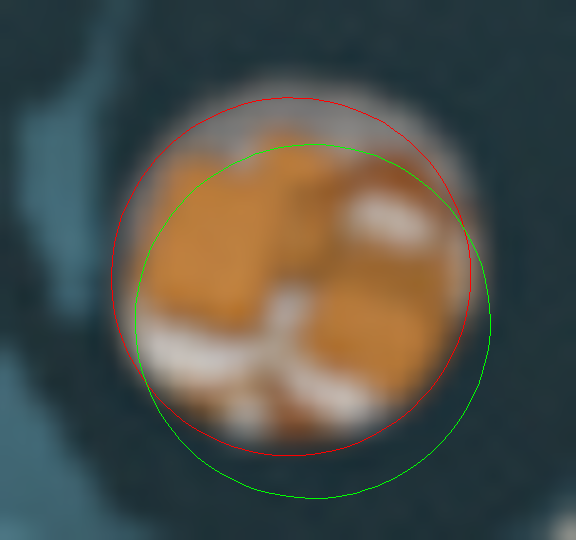

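The wax lies deep in the well (amber blocks and brown pastilles at about (291,229) in the top view), and none is in the funnel or on the deck. The scoop goes back to its old place.

```bash
python3 -c "
from plan import *
rel([.55,-.15,.30],down(np.radians(115)))"
```

```text
t mm [-134.7  -82.2    4.9]  r deg [  0.74  -0.1  -64.59]
```

```bash
python3 -m creep '[{"rx":0.7,"ry":0,"tx":-135,"ty":-82,"tz":5,"rz":-64.6,"hand":1},{"rx":0.7,"ry":0,"tx":-135,"ty":-82,"tz":5,"rz":-64.6,"hand":1},{"rx":0.7,"ry":0,"tx":-135,"ty":-82,"tz":5,"rz":-64.6,"hand":1},{"rx":0.7,"ry":0,"tx":-135,"ty":-82,"tz":5,"rz":-64.6,"hand":1},{"rx":0.7,"ry":0,"tx":-135,"ty":-82,"tz":5,"rz":-64.6,"hand":1},{"rx":0.7,"ry":0,"tx":-135,"ty":-82,"tz":5,"rz":-64.6,"hand":1},{"rx":0.7,"ry":0,"tx":-135,"ty":-82,"tz":5,"rz":-64.6,"hand":1},{"rx":0.7,"ry":0,"tx":-135,"ty":-82,"tz":5,"rz":-64.6,"hand":1}]' 100; python3 -c "
from plan import *
rel([.482,-.2585,.12],down(2.847))"
```

```text
clock: 23.9
position: [0.5499, -0.1507, 0.3001]
tool_rot: [3.14, -0.001, 2.013]
force: [0.2, -0.2, -2.0]
grip_width: 0.018
t mm [ -68.5 -107.8  179.8]  r deg [ 1.100e-01 -2.000e-02 -4.778e+01]
```

```bash
python3 -m creep '[{"rx":0,"ry":0,"tx":-68,"ty":-108,"tz":60,"rz":-47.8,"hand":1},{"rx":0,"ry":0,"tx":-68,"ty":-108,"tz":60,"rz":-47.8,"hand":1},{"rx":0,"ry":0,"tx":-68,"ty":-108,"tz":60,"rz":-47.8,"hand":1},{"rx":0,"ry":0,"tx":-68,"ty":-108,"tz":60,"rz":-47.8,"hand":1},{"rx":0,"ry":0,"tx":-68,"ty":-108,"tz":80,"rz":-47.8,"hand":1},{"rx":0,"ry":0,"tx":-68,"ty":-108,"tz":120,"rz":-47.8,"hand":1},{"rx":0,"ry":0,"tx":-68,"ty":-108,"tz":160,"rz":-47.8,"hand":1},{"rx":0,"ry":0,"tx":-68,"ty":-108,"tz":160,"rz":-47.8,"hand":1}]' 100; python3 -c "
from plan import *
rel([.482,-.2585,.018],down(2.847))
p=viewer.grab_frame('scene')['pixels'][100:240,360:500]; cv2.imwrite('pics/p25.png',cv2.resize(p,None,fx=4,fy=4,interpolation=cv2.INTER_CUBIC))"
```

```text
clock: 24.7
position: [0.4787, -0.257, 0.136]
tool_rot: [3.139, -0.006, 2.842]
force: [-0.5, -0.9, -1.3]
grip_width: 0.0182
t mm [ -4.3  -0.9 118. ]  r deg [ 0.18 -0.35 -0.31]
```

View pics/p25.png

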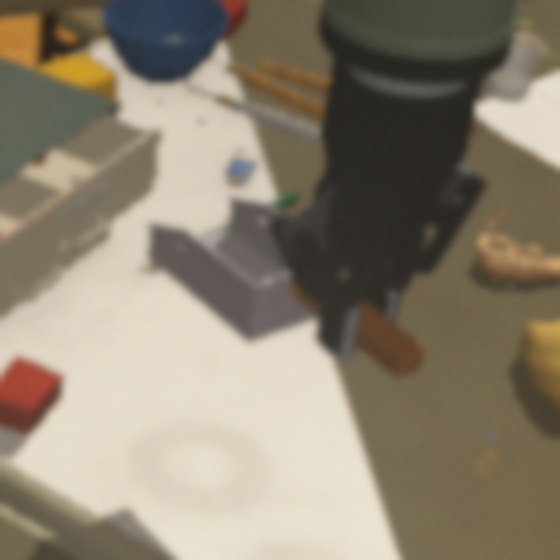

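The scoop is empty, upright and level at (240,270) in the crop, so I'm lowering it.

```bash
python3 -m creep '[{"rx":0.2,"ry":-0.3,"tx":-4,"ty":-1,"tz":30,"rz":-0.3,"hand":1},{"rx":0.2,"ry":-0.3,"tx":-4,"ty":-1,"tz":60,"rz":-0.3,"hand":1},{"rx":0.2,"ry":-0.3,"tx":-4,"ty":-1,"tz":90,"rz":-0.3,"hand":1},{"rx":0.2,"ry":-0.3,"tx":-4,"ty":-1,"tz":108,"rz":-0.3,"hand":1},{"rx":0.2,"ry":-0.3,"tx":-4,"ty":-1,"tz":115,"rz":-0.3,"hand":1},{"rx":0.2,"ry":-0.3,"tx":-4,"ty":-1,"tz":117,"rz":-0.3,"hand":1},{"rx":0.2,"ry":-0.3,"tx":-4,"ty":-1,"tz":117,"rz":-0.3,"hand":1}]' 100; python3 -c "
from plan import *
rel([.482,-.2585,.018],down(2.847))"
```

```text
clock: 25.45
position: [0.4855, -0.2601, 0.0242]
tool_rot: [-3.139, 0.007, 2.847]
force: [0.3, 0.0, -1.3]
grip_width: 0.0185
t mm [3.9 0.5 6.1]  r deg [-0.13  0.42 -0.01]
```

```bash
python3 -m creep '[{"rx":-0.1,"ry":0.4,"tx":0,"ty":0,"tz":3,"rz":0,"hand":1},{"rx":-0.1,"ry":0.4,"tx":0,"ty":0,"tz":6,"rz":0,"hand":1},{"rx":-0.1,"ry":0.4,"tx":0,"ty":0,"tz":7,"rz":0,"hand":1},{"rx":-0.1,"ry":0.4,"tx":0,"ty":0,"tz":7,"rz":0,"hand":1}]' 100; python3 -c "
from plan import *
rel([.482,-.2585,.018],down(2.847))"
```

```text
clock: 25.85
position: [0.485, -0.2602, 0.0165]
tool_rot: [-3.141, -0.0, 2.847]
force: [-4.6, -0.8, 14.3]
grip_width: 0.0184
t mm [ 3.3  0.7 -1.5]  r deg [-0.04 -0.02 -0.02]
```

Table contact, pressing lightly at 14 N. I'll ease off, open and retreat.

```bash
python3 -m creep '[{"rx":0,"ry":0,"tx":0,"ty":0,"tz":-0.8,"rz":0,"hand":1},{"rx":0,"ry":0,"tx":0,"ty":0,"tz":-0.8,"rz":0,"hand":0.4},{"rx":0,"ry":0,"tx":0,"ty":0,"tz":-0.8,"rz":0,"hand":0},{"rx":0,"ry":0,"tx":0,"ty":0,"tz":-0.8,"rz":0,"hand":-0.3},{"rx":0,"ry":0,"tx":0,"ty":0,"tz":-0.8,"rz":0,"hand":-0.3},{"rx":0,"ry":0,"tx":0,"ty":0,"tz":-0.8,"rz":0,"hand":-0.3}]' 60; python3 -m creep '[{"rx":0,"ry":0,"tx":0,"ty":0,"tz":-20,"rz":0,"hand":-0.3},{"rx":0,"ry":0,"tx":0,"ty":0,"tz":-60,"rz":0,"hand":-0.3},{"rx":0,"ry":0,"tx":0,"ty":0,"tz":-100,"rz":0,"hand":-0.3},{"rx":0,"ry":0,"tx":0,"ty":0,"tz":-150,"rz":0,"hand":-0.3},{"rx":0,"ry":0,"tx":60,"ty":-60,"tz":-180,"rz":0,"hand":-0.3},{"rx":0,"ry":0,"tx":60,"ty":-110,"tz":-180,"rz":0,"hand":-0.3},{"rx":0,"ry":0,"tx":60,"ty":-150,"tz":-180,"rz":0,"hand":-0.3},{"rx":0,"ry":0,"tx":60,"ty":-150,"tz":-180,"rz":0,"hand":-0.3}]' 60; python3 - <<'E'
from ov import *
for n in("scene","top"):
    P=viewer.grab_frame(n); cv2.imwrite(f"pics/end_{n}.png",P["pixels"])
    for t in("jar","extruder","tape_roll","wax_block","scoop"): print(n,t,[(round(o["score"],2),np.round(o["bbox"])) for o in viewer.outline_of(t,P)][:1])
Rs=Ro.from_euler("z",SEAT[3]);ov("scene",(245,190,365,290),6,"pics/endo.png",Rs,np.array(SEAT[:3]))
E
```

```text
clock: 26.45
position: [0.4847, -0.2596, 0.0165]
tool_rot: [3.141, -0.001, 2.847]
force: [0.3, -0.0, 0.1]
grip_width: 0.0553
clock: 27.25
position: [0.381, -0.39, 0.197]
tool_rot: [-3.14, -0.002, 2.842]
force: [0.6, 0.5, -1.0]
grip_width: 0.0553
scene jar [(0.7, array([258., 201., 278., 232.]))]
scene extruder [(0.73, array([224., 213., 243., 264.]))]
scene tape_roll [(0.59, array([144., 298., 192., 336.]))]
scene wax_block [(0.56, array([312., 257., 330., 271.]))]
scene scoop [(0.98, array([389., 188., 454., 231.]))]
top jar [(0.59, array([305., 153., 328., 182.]))]
top extruder [(0.67, array([262., 165., 279., 185.]))]
top tape_roll [(0.6, array([175., 171., 210., 206.]))]
top wax_block [(0.49, array([397., 201., 420., 214.]))]
top scoop [(0.59, array([417., 224., 449., 301.]))]
```

View pics/end_scene.png

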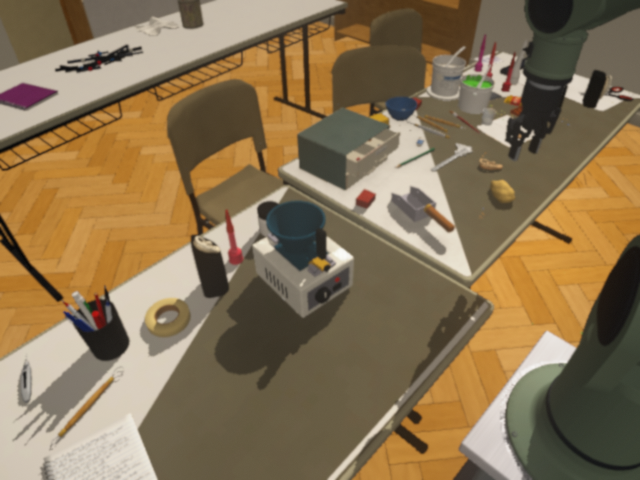

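View pics/end_top.png

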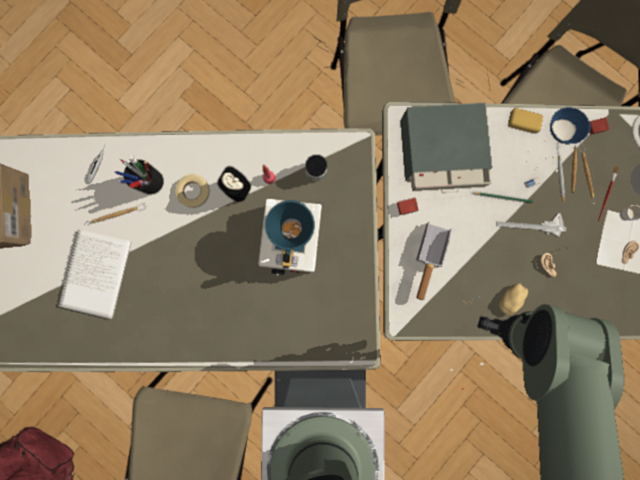

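View pics/endo.png

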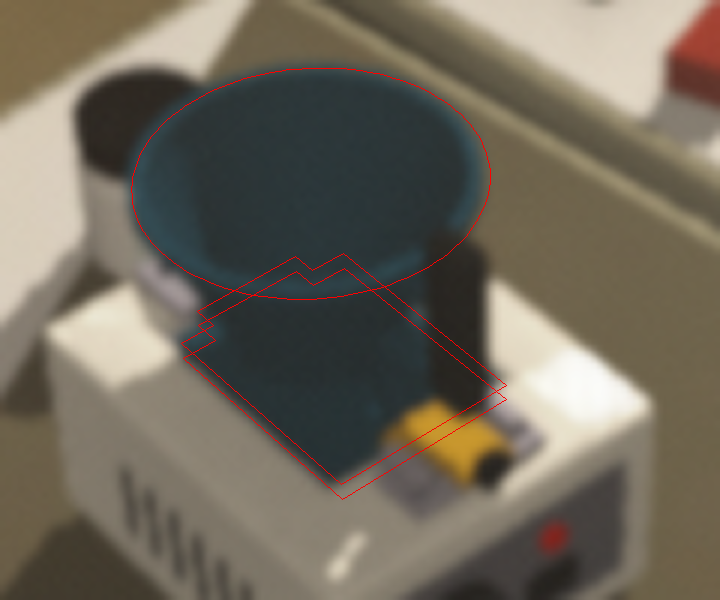

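```bash
python3 - <<'E'
import cv2,numpy as np
g=lambda n:cv2.imread(f"pics/{n}.png").astype(np.float32)
ref=g("ov7")
def sh(a,b,box):
    x0,y0,x1,y1=box; t=a[y0:y1,x0:x1]; r=cv2.matchTemplate(b[y0-14:y1+14,x0-14:x1+14],t,cv2.TM_CCOEFF_NORMED); _,m,_,l=cv2.minMaxLoc(r); return (l[0]-14,l[1]-14,round(m,3))
for n in("ov6","ov8","ov9","ov10","ov11","ov12","endo"):
    b=g(n); print(n,"knob",sh(ref,b,(455,435,520,500)),"panel",sh(ref,b,(530,510,600,580)))
cv2.imwrite("pics/cmp.png",np.hstack([g(n)[390:520,370:560] for n in("ov7","ov9","ov10","endo")]))
E
```

```text
ov6 knob (0, 0, 0.988) panel (0, 0, 0.998)
ov8 knob (0, 0, 1.0) panel (0, 0, 0.998)
ov9 knob (3, 2, 0.992) panel (0, 0, 0.998)
ov10 knob (0, 0, 0.997) panel (0, 0, 0.998)
ov11 knob (0, 0, 0.997) panel (0, 0, 0.998)
ov12 knob (0, 0, 0.997) panel (0, 0, 0.998)
endo knob (0, 0, 0.997) panel (0, 0, 0.998)[ WARN:0@0.232] global loadsave.cpp:1063 imwrite_ Unsupported depth image for selected encoder is fallbacked to CV_8U.
```

View pics/cmp.png

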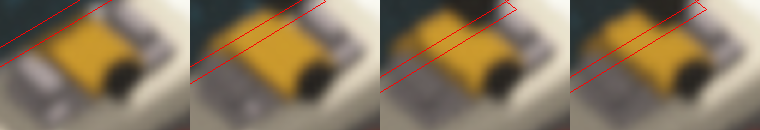

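The catch images settle it: the knob was pushed back during the press (ov9) and returned to rest once the catch snapped, and it is still at rest now. The scoop lies flat at (432,262) in the top view and the bystanders have not moved. I'm handing in.

```bash
python3 -c "
from plan import *
print(bot.observe()['clock']); print(bot.job_done())"
```

```text
27.9
the job is handed in; nothing more can be done
None
```

I clipped the hopper into the melter, tipped all the wax through it, put the empty scoop back upright in its original spot, and handed the job in at 27.9 s. `job_done()` reports no verdict, so success rests on the checks below.

- **Hopper:** the catch knob shifted back while I pressed, then returned to its exact rest position and was still there in the last picture. The measured pose while gripped was about 0.5 mm and 0.2° from nominal. The press ended against a firm stop (a brief 41 N at the wrist), and a light upward tug was resisted.
- **Wax:** the scoop is empty, and amber and brown pieces show deep in the well, with none in the funnel, on the deck or on the table. Several pieces overlap in that view, so I could not count all six one by one.
- **Scoop:** it lies flat and upright on the table, and the gripper is clear of everything.
- **Bystanders:** the jar, extruder, tape roll and red wax block were within about 2 pixels (roughly 5 mm) of their starting positions in the top view.
- **Disagreements:** in the last scene view the network labelled the brass catch as the wax block. The top view shows the block in its original place. The drawn hopper rim also sat 1–2 pixels off the picture on the handle side. An offset the same way already showed while I held the hopper, so I put it down to the outline fit.

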